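# Empty the sorting pan into the stock box from under the bench lamp

## Task

Get the metal sorting pan out from under the low bench lamp, bring its lip over the open wooden stock box with all four wood blanks still on it, and tip it so that they all slide off into the box and none lands on the bench or the mat. Then put the empty pan back on the cork mat the way it lay: flat, in the middle of the mat and along it, open lip away from the robot, and let it go. Do not knock the lamp or shove the box, and leave the jar, the white carton and the chisel where they are.

Things in the scene. Friction and masses are not known exactly. Their poses are not given: they have to be found in the camera images.
- pan: Loose aluminium sorting pan, 196 mm long, 92 wide, 0.11-0.23 kg empty, with a dark wood bar handle at its back. Origin: the handle's centre, 36 mm above whatever the pan lies on. +x runs along the handle to the open lip, +z up. Handle: 56 mm long (x -28 to 28), 22 wide (y), 22 high, free at both sides and beneath; the pan is front-heavy, so held loosely it droops (40 N holds it).
- pan_floor (a point): Middle of the pan's floor, on its upper face (98 mm ahead of and 33 mm below the handle's centre), axes as the pan's. The floor is 140 long, 92 wide, 3 thick; back wall 44 mm high, side walls 30 (16 over the last 50 mm to the lip), 3 thick; no rim at the lip. Tipped lip-down slowly, the blanks start to slide at some angle between 20 and 45 degrees: friction is unknown, some hang on longer.
- pan_lip (a point): Middle of the pan's open front edge, on the upper face of its floor (168 mm ahead of and 33 mm below the centre of the handle); axes as the pan's.
- walnut1: Dark walnut block, 34 x 28 x 22 mm (x, y, z), 12 to 24 g, lying loose on the pan; origin at its centre.
- walnut2: The other walnut block, the same.
- slice1: Pale beech dowel slice, a disc 30 mm across and 22 mm high, 9 to 18 g, lying flat and loose on the pan; origin at its centre.
- slice2: The other beech slice, the same.
- stock_box: Loose open-topped plywood box, 0.75 kg, 190 mm (x) x 170 mm (y) outside, 70 mm high, walls and floor 8 mm thick; origin at the centre of its underside, which stands on the bench.
- mat: Cork mat fixed to the bench, 300 mm (x) x 180 mm (y), 4 mm thick; origin at the centre of its underside. Its +x points away from the robot. At the start the pan lies on it, handle towards the robot and about along its x; when the pan is centred, its handle centre lies 70 mm to the -x side of the mat centre.
- lamp: Fixed bench lamp. Origin on the bench straight under the centre of its round green shade. A goose-neck rises from the shade to 360 mm and runs in the lamp's +x (away from the robot) to a 14 mm post 255 mm from the origin, on a foot 130 mm across and 22 high.
- lamp_shade (a point): Centre of the shade's flat underside, 170 mm above the bench. The shade is 150 mm across there, 80 at 240 mm, and ends at 300 mm. It hangs over the pan's back half and reaches up to 25 mm past the handle's centre towards the robot, so a hand from straight above does not get in; one leaning back towards the robot by about 30 degrees does.
- jar: Bystander: amber glass jar with brass lid, 62 mm across, 92 mm high; origin under its centre.
- carton: Bystander: small white carton 45 x 90 x 36 mm high, on the robot side of the stock box; origin under its centre.
- chisel: Bystander: chisel lying on the bench with its handle (24 mm thick) towards the robot, 215 mm long along its x; origin on the bench at its middle.
Things that resemble listed ones, but are neither listed nor needed, are in the scene too. There is more than one size of the pan; the job needs the smaller.

How it is judged (in metres and radians):
On the way, in this order (a step that is already met when the one before it is completed fails the run):
1. the pan's lip is over the stock box's mouth with all four blanks still on the pan (x of pan_lip in the frame of stock_box between -0.095 and 0.095 m and y of pan_lip in the frame of stock_box between -0.085 and 0.085 m and height (world z) of pan_lip above 0.06 m and x of walnut1 in the frame of pan between 0.03 and 0.172 m and y of walnut1 in the frame of pan between -0.045 and 0.045 m and z of walnut1 in the frame of pan between -0.036 and 0.012 m and x of walnut2 in the frame of pan between 0.03 and 0.172 m and y of walnut2 in the frame of pan between -0.045 and 0.045 m and z of walnut2 in the frame of pan between -0.036 and 0.012 m and x of slice1 in the frame of pan between 0.03 and 0.172 m and y of slice1 in the frame of pan between -0.045 and 0.045 m and z of slice1 in the frame of pan between -0.036 and 0.012 m and x of slice2 in the frame of pan between 0.03 and 0.172 m and y of slice2 in the frame of pan between -0.045 and 0.045 m and z of slice2 in the frame of pan between -0.036 and 0.012 m), for 0.1 s.
2. all four blanks are in the stock box (x of walnut1 in the frame of stock_box between -0.088 and 0.088 m and y of walnut1 in the frame of stock_box between -0.078 and 0.078 m and z of walnut1 in the frame of stock_box between 0 and 0.065 m and x of walnut2 in the frame of stock_box between -0.088 and 0.088 m and y of walnut2 in the frame of stock_box between -0.078 and 0.078 m and z of walnut2 in the frame of stock_box between 0 and 0.065 m and x of slice1 in the frame of stock_box between -0.088 and 0.088 m and y of slice1 in the frame of stock_box between -0.078 and 0.078 m and z of slice1 in the frame of stock_box between 0 and 0.065 m and x of slice2 in the frame of stock_box between -0.088 and 0.088 m and y of slice2 in the frame of stock_box between -0.078 and 0.078 m and z of slice2 in the frame of stock_box between 0 and 0.065 m), for 0.2 s.
At the end, for the whole second after the job is handed in: All four blanks are inside the upright stock box, and the empty pan, released, lies flat on the cork mat (tilt under 0.06 rad), centred on it within 50 mm each way, along the mat within 0.3 rad, its lip away from the robot (all of step 2 and angle between stock_box's own z axis and vertical below 0.05 rad and angle between pan's own z axis and vertical below 0.06 rad and x of pan in the frame of mat between -0.12 and -0.02 m and y of pan in the frame of mat between -0.05 and 0.05 m and z of pan in the frame of mat between 0.034 and 0.046 m and angle between the x axis of pan and the x axis of mat, either way round below 0.3 rad and x of pan_lip in the frame of mat above 0.03 m); the robot touches nothing.
It fails at once if a blank is spilt: it comes down to the bench or the mat ((height (world z) of walnut1 below 0.03 m and not (x of walnut1 in the frame of stock_box between -0.095 and 0.095 m and y of walnut1 in the frame of stock_box between -0.085 and 0.085 m) and not (x of walnut1 in the frame of pan between 0.03 and 0.172 m and y of walnut1 in the frame of pan between -0.046 and 0.046 m and z of walnut1 in the frame of pan between -0.036 and 0.03 m)) or (height (world z) of walnut2 below 0.03 m and not (x of walnut2 in the frame of stock_box between -0.095 and 0.095 m and y of walnut2 in the frame of stock_box between -0.085 and 0.085 m) and not (x of walnut2 in the frame of pan between 0.03 and 0.172 m and y of walnut2 in the frame of pan between -0.046 and 0.046 m and z of walnut2 in the frame of pan between -0.036 and 0.03 m)) or (height (world z) of slice1 below 0.03 m and not (x of slice1 in the frame of stock_box between -0.095 and 0.095 m and y of slice1 in the frame of stock_box between -0.085 and 0.085 m) and not (x of slice1 in the frame of pan between 0.03 and 0.172 m and y of slice1 in the frame of pan between -0.046 and 0.046 m and z of slice1 in the frame of pan between -0.036 and 0.03 m)) or (height (world z) of slice2 below 0.03 m and not (x of slice2 in the frame of stock_box between -0.095 and 0.095 m and y of slice2 in the frame of stock_box between -0.085 and 0.085 m) and not (x of slice2 in the frame of pan between 0.03 and 0.172 m and y of slice2 in the frame of pan between -0.046 and 0.046 m and z of slice2 in the frame of pan between -0.036 and 0.03 m))).
It fails at once if the lamp is knocked (over 5 N) (contact force between lamp and anything else above 5 N).
It fails at once if the stock box is shoved more than 30 mm (distance of stock_box from where it was at the start of the episode above 0.03 m).
It fails at once if the jar, carton or chisel is moved more than 20 mm (distance of any of jar, carton, chisel from where it was at the start of the episode above 0.02 m).
It also fails if it takes over 64 s, if anything falls off the work surface, if the arm or the gripper's body presses on something with over 40 N, if the wrist force passes 120 N, or if a joint passes its speed limit or range.

## Robot

A 6-joint arm with a two-finger parallel gripper is mounted at the origin on the work surface. World frame = base frame: x ahead of the robot, y to its left, z up, the work surface at z = 0. Lengths are in mm, angles in rad, forces in N, time in s.
With the tool pointing down it reaches from about 350 to 800 mm from the base axis. Payload 7.3 kg.
Tool frame: the origin (TCP) lies on the centre line of the jaws, within the pads' length; the fingertips stand 17 mm ahead of it and the grasp point (between the pads) lies 2 mm behind it; x points along the fingers, z is the direction in which the jaws open and shut, and the axes are right-handed (so a half turn about x gives the same grasp; the last joint's range is limited). The gripper opens to 85 mm and grips with 20 to 120 N. Pads are 22 mm wide; open, the fingers measure 114 mm over their backs; the gripper's body (76 mm by 85 mm) begins 54 mm behind the grasp point. The pads swing forward as they close: fully open they stand 13 mm farther back than shut.
Start: joints at [1.186, 0.342, 1.524, -0, 1.275, -0.146], TCP at [124.165, 510.123, 248.322] pointing down, gripper open.
Joint ranges: [-2.53, 2.53], [-0.77, 2.02], [0.04, 2.7], [-1, 4.14], [0.28, 2.66], [-3.11, 3.11]. Speed limits (rad/s): [2.57, 2.57, 3.14, 3.14, 3.14, 3.14].

## Interface

Orientations are given as a unit quaternion [w, x, y, z].
In Python, from cell import telemetry, optics, workorder gives the robot as it stands.
- The arm moves only by the shell command python3 -m creep 'ROWS' [FORCE]. ROWS is JSON, a list of rows, each an object of numbers: "fingers": the gripper's target within -1 to 1 (fully open at 1, half-way at 0, shut at -1); "dx", "dy", "dz": the shift along the world's x, y, z in m; "ax", "ay", "az": the turn, a rotation vector about the world's x, y, z in degrees. A call has 1 to 8 rows; each row is the pose to reach, as a shift and turn from the pose measured when the call began; what a row does not reach only later rows make up. A row lasts 1/12 s, in which the tool goes at most 41.7 mm and 7.16 degrees, less where a joint would pass 70% of its speed; a pose out of reach is approached as far as the arm can. A call with a gripper value outside its range is refused whole. The fingers move at their own pace and stop on an object; FORCE is the grip in N (left out, the last holds). Time passes only in rows, so rows that repeat a pose let the fingers close. It gives the time, the measured TCP pose, the force and the opening at its end, in the units of the state.
- telemetry.get_state(): the state, without advancing time (a new reading comes with each control period).
- optics.camera(name): name is "scene" or "side" or "wrist"; returns (picture, depth): 384x512x3 uint8, blue, green, red; 384x512 float32, mm along the optical axis (not along the pixel's ray), 0 where there is no reading.
- optics.camera_info(name): a dict with "fx", "fy", "cx", "cy" (pixels), "dist" ([k1, k2, p1, p2, k3] as OpenCV has them; the pictures are not rectified), "R" (3x3) and "t" (3): a world point X has camera coordinates R X + t; the wrist camera has in their place "mount" (4x4, takes a point from camera to tool coordinates, whose origin is the TCP and whose axes are the tool frame's). Camera axes: x right, y down, z forward; pixel columns grow to the right and rows downward; lengths in mm; the calibration is good to about 2 mm. A picture is of the moment at which its call begins: read the wrist's pose just before it. camera_info takes no time and is no camera call.
- workorder.job_done(): hands the job in, once; it reports no verdict.
The state is a dict: "t": time; "joint_pos": joint angles; "joint_vel": joint speeds; "effort": joint torques, N m; "tool_pos": TCP position; "tcp_rot": TCP orientation; "ft_force": force on the tool from outside, world axes, zero at the start; "moment": the same for the moment, N m; "width": finger opening in mm.
Only numpy, scipy, OpenCV 4.12 (cv2) and the standard library are available. Lean on these libraries where they do the work, as an engineer would, in place of code of your own. Each camera call takes 0.05 s, during which the arm holds its last target. There are 200 camera calls.

## Working session

There is one attempt and no reset: what is moved stays moved. The work goes in short steps, Python scripts to look and compute and a shell command to move; the robot and the scene stay as the last step left them, time stands still between calls to the robot, and variables do not carry over. Pictures are saved under pics/ and viewed, about 8 in all and at most 12, crops included, and the job is handed in when it is done.

```bash
ls; mkdir -p pics; cat > h.py <<'E'
import numpy as np, cv2
from cell import telemetry, optics, workorder
from scipy.spatial.transform import Rotation as R
def snap(name):
    s=telemetry.get_state(); im,d=optics.camera(name); i=optics.camera_info(name)
    np.savez(f'{name}.npz',im=im,d=d,pos=s['tool_pos'],q=s['tcp_rot']); return im,d
def world(name,uv):
    z=np.load(f'{name}.npz'); d=z['d']; i=optics.camera_info(name)
    K=np.array([[i['fx'],0,i['cx']],[0,i['fy'],i['cy']],[0,0,1]],float)
    uv=np.array(uv,float).reshape(-1,2)
    n=cv2.undistortPoints(uv[:,None],K,np.array(i['dist'],float))[:,0]
    D=np.array([d[int(round(v)),int(round(u))] for u,v in uv])
    P=np.c_[n*D[:,None],D]
    if 'R' in i: return (P-np.array(i['t']))@np.array(i['R'])
    M=np.array(i['mount']); P=P@M[:3,:3].T+M[:3,3]
    q=z['q']; return P@R.from_quat([q[1],q[2],q[3],q[0]]).as_matrix().T+z['pos']
def cloud(name):
    g=np.stack(np.meshgrid(np.arange(512),np.arange(384)),-1).reshape(-1,2)
    return world(name,g).reshape(384,512,3)
E
python3 - <<'E'
from h import *
a,_=snap('scene');b,_=snap('side')
cv2.imwrite('pics/a.png',cv2.resize(a,(800,600)));cv2.imwrite('pics/b.png',cv2.resize(b,(800,600)))
print(telemetry.get_state())
E
```

```text
pics
{'t': 0.1, 'joint_pos': array([ 1.18598462e+00,  3.42648431e-01,  1.52493735e+00,  2.98852359e-05,
        1.27540112e+00, -1.46007287e-01]), 'joint_vel': array([-0.00187942, -0.00016607, -0.00409455, -0.00030753, -0.00073492,
       -0.00078093]), 'effort': array([ 1.68345374e-03, -4.34452772e+01, -2.46494329e+01, -1.75379032e-04,
        4.66616926e-03,  4.12811085e-05]), 'tool_pos': array([124.02876565, 509.78890348, 247.69230166]), 'tcp_rot': array([ 0.55556832, -0.43711429,  0.55643394,  0.43664198]), 'ft_force': array([-0.92692525, -0.10962466, -0.09078727]), 'moment': array([-0.00075373, -0.04767432,  0.00679738]), 'width': 85.12823443668547}
```

View pics/a.png

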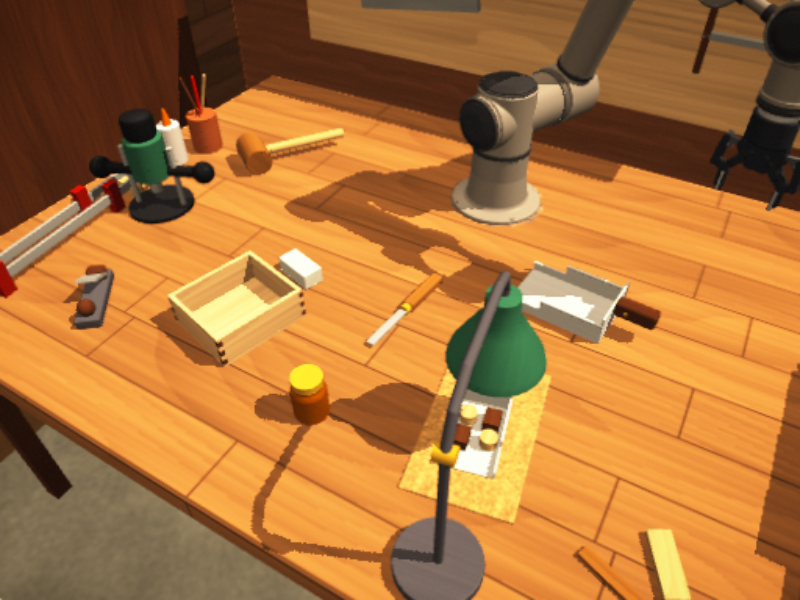

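View pics/b.png

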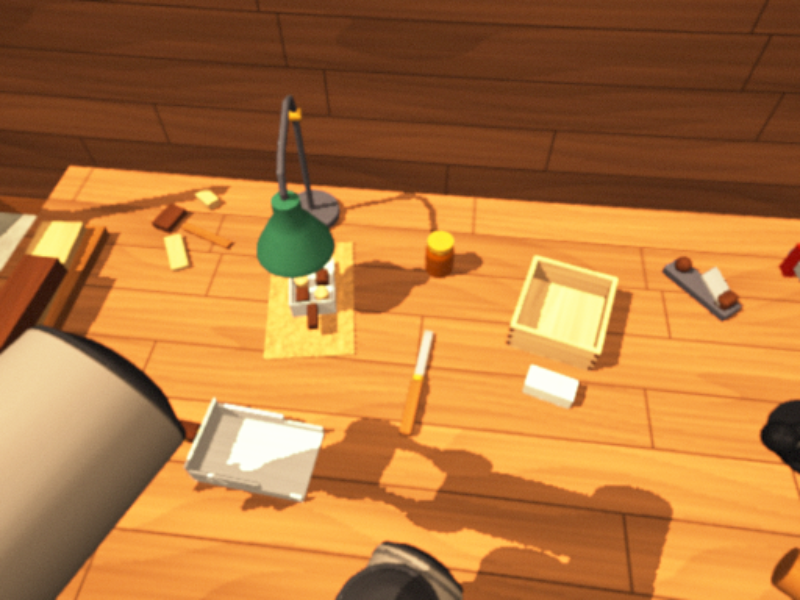

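The scene view shows the mat and small pan under the green shade at about (490,430), with the box at (238,305). In the side view the pan handle is at (312,316), mat corners at (264,356), (353,354) and (353,242), box at (565,310), carton at (551,386), chisel at (418,380) and jar at (440,255). Next I measure.

```bash
python3 - <<'E'
from h import *
np.set_printoptions(precision=1,suppress=True)
c=cloud('side'); s=cloud('scene')
def show(n,C,pts):
    for k,p in pts.items():
        u,v=[int(round(x*.64)) for x in p]; print(n,k,C[v,u])
show('side',c,dict(mNL=(267,353),mNR=(350,351),mFR=(350,246),hnd=(312,322),hndback=(312,308),pw=(313,298),boxfl=(537,261),boxfr=(614,276),boxnl=(515,332),boxnr=(597,352),carton=(552,382),jar=(440,240),chis1=(406,428),chis2=(429,335),shade=(285,200),post=(295,115)))
show('scene',s,dict(mFarR=(404,486),mFL=(514,512),mNL=(547,378),b1=(173,295),b2=(249,260),b3=(301,295),b4=(222,347),lip1=(452,468),lip2=(494,473),foot=(440,560)))
# box rim points by height within region
P=np.vstack([c.reshape(-1,3),s.reshape(-1,3)])
def rect(m,t):
    q=P[m]; r=cv2.minAreaRect(q[:,:2].astype(np.float32)); print(t,len(q),r)
x,y,z=P.T
bc=c[int(310*.64),int(565*.64)]
print('boxc',bc)
rect((abs(z-70)<5)&(abs(x-bc[0])<150)&(abs(y-bc[1])<150),'box rim')
# green shade: bottom outline
for n,C in(('side',c),('scene',s)):
    im=np.load(n+'.npz')['im'].astype(int); g=(im[...,1]>im[...,2]+15)&(im[...,1]>im[...,0]+5)
    q=C[g]; q=q[(q[:,2]>160)&(q[:,2]<310)&(q[:,0]>300)]
    print(n,'shade',len(q),np.percentile(q,[1,50,99],axis=0))
    b=q[(q[:,2]<180)]; print(len(b), b.min(0),b.max(0))
    # circle fit with cone model
    from scipy.optimize import least_squares
    k=(q[:,2]>172)&(q[:,2]<238)
    f=lambda p:np.hypot(q[k,0]-p[0],q[k,1]-p[1])-(75-35*(q[k,2]-170)/70)
    r=least_squares(f,[q[:,0].mean(),q[:,1].mean()],loss='soft_l1');print(r.x,np.abs(r.fun).mean())
im=np.load('side.npz')['im'];cv2.imwrite('pics/c.png',cv2.resize(im[140:240,150:250],(800,800)[:2] and (600,600),interpolation=cv2.INTER_CUBIC))
E
```

```text
side mNL [479.3 309.    9.5]
side mNR [505.6 147.3   2.5]
side mFR [788.3 195.2  -0.6]
side hnd [534.1 223.   54.2]
side hndback [568.3 230.2  53.2]
side pw [624.1 247.8   7.2]
side boxfl [ 732.9 -216.7   63.2]
side boxfr [ 698.9 -365.9   73.7]
side boxnl [ 556.2 -173.5   55.5]
side boxnr [ 517.7 -319.7   70.8]
side carton [ 464.8 -242.5   36.6]
side jar [738.  -12.1  96. ]
side chis1 [344.4  15.8  27.1]
side chis2 [556.9  -8.1  14.3]
side shade [616.4 257.  300. ]
side post [865.1 295.5 284.6]
scene mFarR [790.9 199.9   1.2]
scene mFL [750.8 363.7   4.6]
scene mNL [481.4 313.2   4.3]
scene b1 [ 692.7 -363.2   66.6]
scene b2 [ 529.7 -317.8   57. ]
scene b3 [ 559.7 -161.2   51.8]
scene b4 [ 736.5 -206.9   47.2]
scene lip1 [727.  248.3  -0.5]
scene lip2 [715.7 313.3  22. ]
scene foot [878.5 306.8  29.2]
boxc [ 652.4 -278.9   10.8]
box rim 1242 ((628.8524169921875, -266.07818603515625), (176.8459930419922, 194.84336853027344), 74.96891021728516)
side shade 1790 [[551.8 191.5 174.3]
 [592.  246.5 220.8]
 [645.  315.8 298.9]]
95 [548.2 188.  170.6] [616.4 320.1 180. ]
[621.6 259.4] 1.7327316497345155
scene shade 2746 [[ 404.8 -700.2  165. ]
 [ 652.4  276.7  210.3]
 [ 696.6  329.7  297.4]]
364 [ 394.3 -717.   160.1] [699.7 333.3 180. ]
[626.2 259.6] 78.34445667969014
```

View pics/c.png

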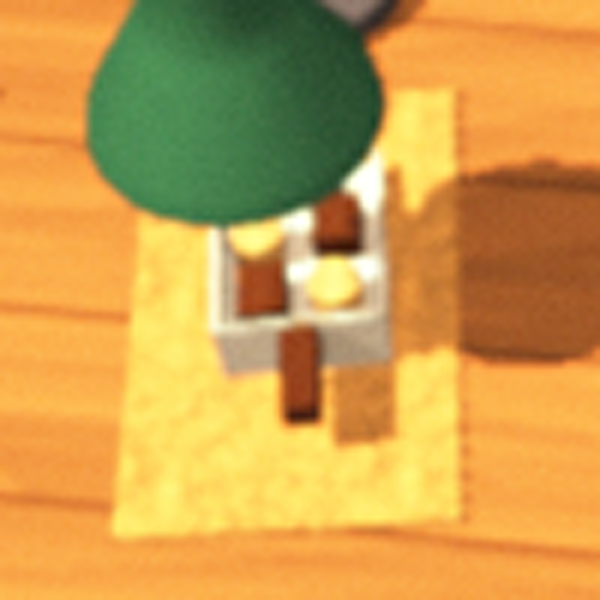

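The crop shows the handle running from (300,325) to (300,418), with the blanks ahead of it at (338,222), (258,285), (335,282) and (255,240). The shade's edge sits just beyond the pan's back wall. I'll fit the handle from its colour and depth, then work out the pre-grasp pose.

```bash
cat >> h.py <<'E'
def cur():
    s=telemetry.get_state(); q=s['tcp_rot']; return np.array(s['tool_pos']),R.from_quat([q[1],q[2],q[3],q[0]]),s
def tool(yaw,lean,flip=1):
    d=np.array([np.cos(np.radians(yaw)),np.sin(np.radians(yaw)),0]); l=np.radians(lean)
    x=d*np.sin(l)-np.array([0,0,np.cos(l)]); z=flip*np.array([-d[1],d[0],0]); y=np.cross(z,x)
    return R.from_matrix(np.c_[x,y,z])
def rel(pos,rot):
    p,r,s=cur(); dp=(np.array(pos)-p)/1000; return dp.round(4),(rot*r.inv()).as_rotvec(degrees=True).round(2)
E
python3 - <<'E'
from h import *
np.set_printoptions(precision=2,suppress=True)
c=cloud('side'); im=np.load('side.npz')['im'].astype(int)
x,y,z=c[...,0],c[...,1],c[...,2]
b,g,r=im[...,0],im[...,1],im[...,2]
m=(abs(x-550)<45)&(abs(y-227)<40)&(r<170)&(g<75)&(z>40)&(z<62)
q=c[m]; print(len(q),q.mean(0),cv2.minAreaRect(q[:,:2].astype(np.float32)))
u,s,v=np.linalg.svd(q[:,:2]-q[:,:2].mean(0)); print('dir',np.degrees(np.arctan(v[0,1]/v[0,0])), (q[:,:2]-q[:,:2].mean(0))@v[0][:,None] .ravel().min() if 0 else s)
# mat: yellow-ish outline
s2=cloud('scene')
hsv={n:cv2.cvtColor(np.load(n+'.npz')['im'],cv2.COLOR_BGR2HSV) for n in('side','scene')}
for n,C in(('side',c),('scene',s2)):
    k=(hsv[n][...,0]>=19)&(hsv[n][...,0]<32)&(hsv[n][...,1]>90)&(abs(C[...,2]-4)<9)&(abs(C[...,0]-631)<200)&(abs(C[...,1]-254)<140)
    k=cv2.morphologyEx(k.astype(np.uint8),cv2.MORPH_OPEN,np.ones((3,3)))>0
    print(n,'mat',k.sum(),cv2.minAreaRect(C[k][:,:2].astype(np.float32)))
# big pan extents
P=c.reshape(-1,3); k=(P[:,0]>200)&(P[:,0]<470)&(P[:,1]>60)&(P[:,1]<400)&(P[:,2]>15)&(P[:,2]<120)
print('bigpan',np.percentile(P[k],[2,50,98],axis=0))
p,rr,st=cur(); M=rr.as_matrix(); print('tool axes',M.T)
for f in(1,-1):
    print(f,rel([550-60,227-20,110],tool(11,40,f)))
E
```

```text
76 [551.15 227.62  50.98] ((553.9076538085938, 229.12734985351562), (49.963172912597656, 16.142892837524414), 11.837467193603516)
dir 12.793355636571343 [128.49  41.26]
side mat 1797 ((632.16552734375, 255.63970947265625), (303.15301513671875, 182.88851928710938), 10.073257446289062)
scene mat 2862 ((633.5722045898438, 253.92019653320312), (301.1179504394531, 181.6553955078125), 9.571036338806152)
bigpan [[205.93 185.06  16.18]
 [281.75 353.14  40.26]
 [342.85 390.18  67.04]]
tool axes [[-0.   -0.   -1.  ]
 [-0.97  0.24  0.  ]
 [ 0.24  0.97 -0.  ]]
1 (array([ 0.37, -0.3 , -0.14]), array([ -0.87, -40.31,  23.69]))
-1 (array([ 0.37, -0.3 , -0.14]), array([  54.73,   -1.39, -146.99]))
```

```bash
python3 -m creep '[{"dx":0.03,"dy":-0.025,"dz":0,"ay":-4,"az":2,"fingers":1},{"dx":0.36,"dy":-0.3,"dz":-0.07,"ax":-0.9,"ay":-40.3,"az":23.7,"fingers":1},{"dx":0.36,"dy":-0.3,"dz":-0.07,"ax":-0.9,"ay":-40.3,"az":23.7,"fingers":1},{"dx":0.36,"dy":-0.3,"dz":-0.07,"ax":-0.9,"ay":-40.3,"az":23.7,"fingers":1},{"dx":0.36,"dy":-0.3,"dz":-0.07,"ax":-0.9,"ay":-40.3,"az":23.7,"fingers":1},{"dx":0.36,"dy":-0.3,"dz":-0.07,"ax":-0.9,"ay":-40.3,"az":23.7,"fingers":1},{"dx":0.36,"dy":-0.3,"dz":-0.07,"ax":-0.9,"ay":-40.3,"az":23.7,"fingers":1},{"dx":0.36,"dy":-0.3,"dz":-0.07,"ax":-0.9,"ay":-40.3,"az":23.7,"fingers":1}]' 40
python3 - <<'E'
from h import *
np.set_printoptions(precision=3,suppress=True)
p,r,s=cur();print(p,r.as_matrix().T,s['joint_pos']); print(rel([490,208,110],tool(12,40)))
E
```

```text
[124.029 509.789 247.692] [[-0.001 -0.001 -1.   ]
 [-0.972  0.237  0.   ]
 [ 0.237  0.972 -0.001]] [ 1.186  0.343  1.525  0.     1.275 -0.146]
(array([ 0.366, -0.302, -0.138]), array([ -0.52, -40.34,  24.65]))invalid input
```

```bash
python3 -m creep '[{"fingers":1.0,"dx":0.03,"dy":-0.025,"dz":0.0,"ax":0.0,"ay":-4.0,"az":2.0}]' 40; python3 -m creep --help | head -20
```

```text
t: 0.18
tool_pos: [152.8, 486.9, 247.0]
tcp_rot: [0.566, -0.462, 0.529, 0.432]
ft_force: [0.8, -1.0, 0.5]
width: 85.3invalid input: not JSON, or not a number
```

```bash
python3 -m creep '[{"fingers":1,"dx":0.337,"dy":-0.279,"dz":-0.07,"ax":-0.5,"ay":-36.3,"az":22.6},{"fingers":1,"dx":0.337,"dy":-0.279,"dz":-0.07,"ax":-0.5,"ay":-36.3,"az":22.6},{"fingers":1,"dx":0.337,"dy":-0.279,"dz":-0.07,"ax":-0.5,"ay":-36.3,"az":22.6},{"fingers":1,"dx":0.337,"dy":-0.279,"dz":-0.07,"ax":-0.5,"ay":-36.3,"az":22.6},{"fingers":1,"dx":0.337,"dy":-0.279,"dz":-0.07,"ax":-0.5,"ay":-36.3,"az":22.6},{"fingers":1,"dx":0.337,"dy":-0.279,"dz":-0.07,"ax":-0.5,"ay":-36.3,"az":22.6},{"fingers":1,"dx":0.337,"dy":-0.279,"dz":-0.07,"ax":-0.5,"ay":-36.3,"az":22.6},{"fingers":1,"dx":0.337,"dy":-0.279,"dz":-0.07,"ax":-0.5,"ay":-36.3,"az":22.6}]'
python3 - <<'E'
from h import *
np.set_printoptions(precision=3,suppress=True)
p,r,s=cur();print(p,r.as_matrix().T,s['joint_pos']); print(rel([490,208,110],tool(12,40)))
E
```

```text
t: 0.85
tool_pos: [398.3, 282.7, 200.8]
tcp_rot: [-0.606, 0.666, -0.231, -0.369]
ft_force: [0.7, 1.1, 0.5]
width: 85.5
[398.263 282.73  200.778] [[ 0.62   0.139 -0.772]
 [-0.755 -0.158 -0.636]
 [-0.211  0.978  0.007]] [ 0.606  0.138  2.19  -0.993  0.289 -0.283]
(array([ 0.092, -0.075, -0.091]), array([-0.27, -0.59, -0.17]))
```

```bash
python3 -m creep '[{"fingers":1,"dx":0.04,"dy":-0.033,"dz":-0.03,"ax":0,"ay":0,"az":0},{"fingers":1,"dx":0.08,"dy":-0.066,"dz":-0.07,"ax":0,"ay":0,"az":0},{"fingers":1,"dx":0.092,"dy":-0.075,"dz":-0.09,"ax":0,"ay":0,"az":0},{"fingers":1,"dx":0.092,"dy":-0.075,"dz":-0.09,"ax":0,"ay":0,"az":0}]'
python3 - <<'E'
from h import *
np.set_printoptions(precision=3,suppress=True)
a,_=snap('wrist'); cv2.imwrite('pics/d.png',cv2.resize(a,(800,600)))
p,r,s=cur();print(p,r.as_matrix().T,s['joint_pos']); print(rel([490,208,110],tool(12,40)))
E
```

```text
t: 1.18
tool_pos: [462.1, 267.6, 176.7]
tcp_rot: [-0.594, 0.673, -0.259, -0.357]
ft_force: [-0.3, 0.2, 0.6]
width: 85.3
[462.939 268.225 176.643] [[ 0.612  0.075 -0.787]
 [-0.772 -0.16  -0.615]
 [-0.172  0.984 -0.04 ]] [ 0.512  0.262  2.096 -0.996  0.283 -0.346]
(array([ 0.027, -0.06 , -0.067]), array([ 2.63, -1.53,  2.1 ]))
```

View pics/d.png

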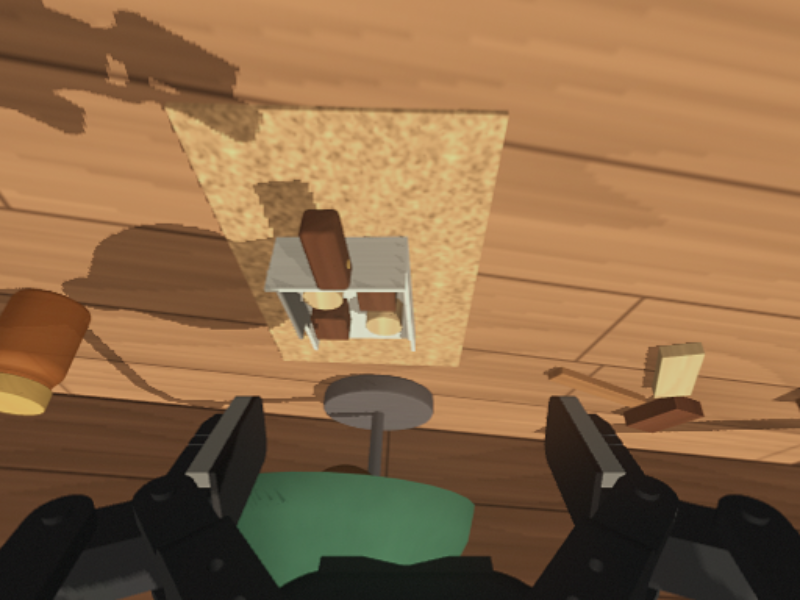

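The wrist view shows the handle from (322,215) to (330,285) and all four blanks in the pan. The wrist is stuck at its j4 and j5 limits, so a 40° lean isn't available here. I'll fit a simple kinematic model so I can plan leans that are reachable.

```bash
cat > kin.py <<'E'
import numpy as np
from scipy.spatial.transform import Rotation as R
from scipy.optimize import least_squares
Q=[[1.18598,.34265,1.52494,0,1.2754,-.14601],[.606,.138,2.19,-.993,.289,-.283],[.512,.262,2.096,-.996,.283,-.346]]
P=[[124.03,509.79,247.69],[398.263,282.73,200.778],[462.939,268.225,176.643]]
def fk(q,k):
    h,a1,a2,fx,fl,d6,lat=k
    A=R.from_euler('z',q[0]); B=A*R.from_euler('y',q[1]); C=B*R.from_euler('y',q[2]); D=C*R.from_euler('z',q[3])*R.from_euler('y',q[4])
    p=A.apply([a1,lat,h])+B.apply([0,0,a2])+C.apply([fx,0,fl])+D.apply([0,0,d6])
    return p,D*R.from_euler('z',q[5])
E
python3 - <<'E'
from kin import *
np.set_printoptions(precision=3,suppress=True)
for q in Q: print(fk(q,[0]*7)[1].as_matrix().T)
f=lambda k:np.concatenate([fk(q,k)[0]-p for q,p in zip(Q,P)]+[(np.array(k)-[150,0,400,0,400,200,70])*.003])
r=least_squares(f,[150,0,400,0,400,200,70]);print(r.x,r.fun[:9])
E
```

```text
[[-0.237 -0.972  0.001]
 [-0.972  0.237  0.   ]
 [-0.001 -0.001 -1.   ]]
[[ 0.211 -0.978 -0.007]
 [-0.755 -0.158 -0.636]
 [ 0.621  0.14  -0.772]]
[[ 0.173 -0.984  0.04 ]
 [-0.772 -0.161 -0.615]
 [ 0.612  0.075 -0.787]]
[224.577   0.368 504.708  46.887 379.857 296.332  76.39 ] [ 0.018 -0.009 -0.005 -0.045  0.098  0.083  0.027 -0.083 -0.079]
```

The model fits to 0.1 mm. Now I'll check reachability at the grasp, along the carry and through the tip, for several leans.

```bash
cat >> kin.py <<'E'
K=[224.577,.368,504.708,46.887,379.857,296.332,76.39]
LO=np.array([-2.53,-.77,.04,-1,.28,-3.11]);HI=np.array([2.53,2.02,2.7,4.14,2.66,3.11])
S=np.array([[0,0,-1],[0,1,0],[1,0,0]]).T # model axes in tool frame
def ik(pos,rot,q0s):
    T=rot.as_matrix(); Mt=R.from_matrix(np.c_[-T[:,2],T[:,1],T[:,0]])
    best=None
    for q0 in q0s:
        f=lambda q:(lambda a:np.r_[(a[0]-pos)/1000,(a[1]*Mt.inv()).as_rotvec()*.3])(fk(q,K))
        r=least_squares(f,np.clip(q0,LO+.01,HI-.01),bounds=(LO,HI))
        if best is None or r.cost<best[0]: best=(r.cost,r.x)
    e=f(best[1]);return best[1],np.linalg.norm(e[:3])*1000,np.degrees(np.linalg.norm(e[3:])/.3)
E
python3 - <<'E'
from h import *; from kin import *
np.set_printoptions(precision=2,suppress=True)
def seeds(az):return [[az-.12,.4,1.7,0,.8,-1.5],[az-.12,.4,1.7,3,.8,1.5],[az-.12,.5,2,.5,.4,-1.9],[az-.12,.2,2.2,3.3,.5,1.6]]
h=np.array([551,228,40.])
d=np.array([np.cos(.21),np.sin(.21),0])
for lean in(20,25,30,35,40):
  for n,p in(('pre',h-60*d+[0,0,70]),('grasp',h-4*d),('out',h-80*d+[0,0,40])):
    q,e,a=ik(p,tool(12,lean),seeds(np.arctan2(p[1],p[0])));print(lean,n,q,round(e,1),round(a,2))
print('box')
bx=np.array([629,-266,0])
for yaw in(-15,-25,-35):
  for back in (-40,0):
   lip=bx+back*np.array([np.cos(np.radians(-23)),np.sin(np.radians(-23)),0])+[0,0,85]
   for tilt,lean in((0,30),(25,5),(45,-15),(60,-30)):
    dd=np.array([np.cos(np.radians(yaw)),np.sin(np.radians(yaw)),0]);t=np.radians(tilt)
    fx=dd*np.cos(t)-[0,0,np.sin(t)]; fz=dd*np.sin(t)+np.array([0,0,np.cos(t)])
    g=lip-168*fx+33*fz
    q,e,a=ik(g,tool(yaw,lean),seeds(-.6));print(yaw,back,tilt,g,q,round(e,1),round(a,2))
E
```

```text
20 pre [ 0.28  0.4   1.96 -0.06  0.44 -1.45] 0.0 0.0
20 grasp [ 0.28  0.6   1.86 -0.07  0.34 -1.44] 0.0 0.0
20 out [ 0.29  0.43  2.03 -0.08  0.33 -1.42] 0.0 0.0
25 pre [ 0.29  0.38  2.03 -0.11  0.3  -1.39] 0.0 0.0
25 grasp [ 0.28  0.59  1.89 -0.14  0.28 -1.37] 6.4 2.4
25 out [ 0.3   0.42  2.06 -0.16  0.28 -1.33] 7.0 2.36
30 pre [ 0.31  0.37  2.03 -0.22  0.28 -1.27] 9.4 3.23
30 grasp [ 0.31  0.58  1.88 -0.28  0.28 -1.21] 16.4 6.26
30 out [ 0.33  0.4   2.05 -0.35  0.28 -1.12] 17.4 5.99
35 pre [0.31 0.44 2.26 3.41 0.28 1.39] 17.4 5.96
35 grasp [0.29 0.63 2.12 3.32 0.28 1.46] 9.4 3.5
35 out [0.31 0.47 2.28 3.36 0.28 1.43] 9.0 3.03
40 pre [0.31 0.42 2.26 3.39 0.28 1.4 ] 6.3 2.15
40 grasp [0.29 0.62 2.12 3.32 0.3  1.46] 0.0 0.0
40 out [0.31 0.46 2.29 3.35 0.32 1.45] 0.0 0.0
box
-15 -40 0 [ 429.9  -206.89  118.  ] [-0.76  0.28  2.24  1.01  0.29 -3.  ] 0.0 0.0
-15 -40 25 [ 458.58 -214.57  185.91] [-0.61  0.33  1.74  0.04  0.99 -1.93] 0.0 0.0
-15 -40 45 [ 499.97 -225.66  227.13] [-0.53  0.55  1.28 -0.07  1.57 -1.83] 0.0 0.0
-15 -40 60 [ 538.65 -236.03  246.99] [-0.49  0.78  0.87 -0.12  2.   -
[... 949 characters left out ...]
0.5   0.89  0.67 -0.04  2.11 -1.65] 0.0 0.0
-35 -40 0 [ 454.56 -154.01  118.  ] [-0.4   0.28  2.15 -0.49  0.28 -0.91] 10.4 3.39
-35 -40 25 [ 478.88 -171.04  185.91] [-0.49  0.33  1.73 -0.01  0.99 -1.44] 0.0 0.0
-35 -40 45 [ 513.98 -195.62  227.13] [-0.52  0.55  1.28  0.02  1.58 -1.48] 0.0 0.0
-35 -40 60 [ 546.78 -218.58  246.99] [-0.53  0.78  0.88  0.04  2.01 -1.48] 0.0 0.0
-35 0 0 [ 491.38 -169.64  118.  ] [-0.41  0.34  2.07 -0.43  0.28 -0.97] 7.2 2.47
-35 0 25 [ 515.7  -186.67  185.91] [-0.48  0.4   1.62 -0.01  1.03 -1.43] 0.0 0.0
-35 0 45 [ 550.8  -211.25  227.13] [-0.51  0.63  1.14  0.03  1.64 -1.47] 0.0 0.0
-35 0 60 [ 583.6  -234.21  246.99] [-0.52  0.88  0.68  0.05  2.1  -1.47] 0.0 0.0
```

```bash
python3 - <<'E'
from h import *; from kin import *
np.set_printoptions(precision=2,suppress=True)
C=cloud('wrist');im=np.load('wrist.npz')['im'].astype(int)
x,y,z=np.moveaxis(C,-1,0)
m=(abs(x-551)<50)&(abs(y-228)<40)&(im[...,1]<85)&(z>45)&(z<60)
q=C[m]; print(len(q),q.mean(0),cv2.minAreaRect(q[:,:2].astype(np.float32)))
v=np.linalg.svd(q[:,:2]-q[:,:2].mean(0))[2][0];print('dir',np.degrees(np.arctan(v[1]/v[0])))
g=(im[...,1]>im[...,2]+15)&(im[...,1]>im[...,0]+5)&(z>150); q=C[g]; print(len(q)); k=abs(q[:,2]-170)<8
q=q[k]
if len(q)>20: print(np.percentile(q,[1,50,99],axis=0)); r=least_squares(lambda p:np.maximum(0,np.hypot(q[:,0]-p[0],q[:,1]-p[1])-75)+.01*np.array(p[:1]-np.array([622])),[622,259]);print(r.x)
print('mount',optics.camera_info('wrist')['mount'])
d=np.array([np.cos(np.radians(12)),np.sin(np.radians(12)),0]);h=np.array([551,228,39.])
s0=[[.29,.5,1.9,-.07,.35,-1.44]]
for b,z in((-95,100),(-95,39),(-12,39),(-12,51),(-60,60),(-100,80),(-100,120)):
  for lean in(18,20,22):
    p=h+b*d; p[2]=z; a,e,an=ik(p,tool(12,lean),s0); print(b,z,lean,a,round(e,1),round(an,1))
E
```

```text
953 [551.21 230.15  50.75] ((556.3256225585938, 230.474853515625), (53.504234313964844, 22.06320571899414), 14.58644962310791)
dir 14.14102086777123
7809
[[549.2  215.7  170.69]
 [554.61 262.84 174.35]
 [589.67 324.11 177.96]]
[622. 259.]
mount [[   0.     -0.32    0.95 -126.58]
 [   0.     -0.95   -0.32   83.63]
 [   1.      0.     -0.     -0.74]
 [   0.      0.      0.      1.  ]]
-95 100 18 [ 0.29  0.38  2.03 -0.06  0.43 -1.44] 0.0 0.0
-95 100 20 [ 0.29  0.37  2.05 -0.08  0.37 -1.42] 0.0 0.0
-95 100 22 [ 0.29  0.36  2.08 -0.1   0.32 -1.4 ] 0.0 0.0
-95 39 18 [ 0.29  0.5   2.06 -0.1   0.28 -1.4 ] 2.1 0.7
-95 39 20 [ 0.3   0.49  2.06 -0.13  0.28 -1.36] 6.5 2.2
-95 39 22 [ 0.31  0.49  2.06 -0.17  0.28 -1.32] 10.8 3.7
-12 39 18 [ 0.28  0.59  1.86 -0.06  0.38 -1.46] 0.0 0.0
-12 39 20 [ 0.28  0.59  1.88 -0.07  0.32 -1.44] 0.0 0.0
-12 39 22 [ 0.28  0.58  1.9  -0.1   0.28 -1.41] 1.2 0.5
-12 51 18 [ 0.28  0.57  1.85 -0.05  0.41 -1.46] 0.0 0.0
-12 51 20 [ 0.28  0.57  1.88 -0.07  0.35 -1.44] 0.0 0.0
-12 51 22 [ 0.28  0.56  1.91 -0.09  0.29 -1.42] 0.0 0.0
-60 60 18 [ 0.28  0.5   1.97 -0.06  0.36 -1.44] 0.0 0.0
-60 60 20 [ 0.28  0.49  2.   -0.09  0.3  -1.42] 0.0 0.0
-60 60 22 [ 0.29  0.49  2.01 -0.11  0.28 -1.39] 2.6 0.9
-100 80 18 [ 0.29  0.41  2.06 -0.07  0.36 -1.43] 0.0 0.0
-100 80 20 [ 0.29  0.4   2.08 -0.09  0.31 -1.4 ] 0.0 0.0
-100 80 22 [ 0.3   0.4   2.1  -0.12  0.28 -1.37] 2.4 0.8
-100 120 18 [ 0.29  0.33  2.02 -0.05  0.48 -1.45] 0.0 0.0
-100 120 20 [ 0.29  0.32  2.04 -0.07  0.43 -1.43] 0.0 0.0
-100 120 22 [ 0.29  0.32  2.07 -0.09  0.37 -1.41] 0.0 0.0
```

```bash
python3 - <<'E'
from h import *
print(rel([482,212.5,95],tool(13.5,20)))
E
```

```text
(array([ 0.0191, -0.0557, -0.0816]), array([-1.43, 18.08,  3.17]))
```

```bash
python3 -m creep '[{"fingers":1,"dx":0.005,"dy":-0.02,"dz":0,"ax":-0.5,"ay":6,"az":1},{"fingers":1,"dx":0.015,"dy":-0.045,"dz":-0.01,"ax":-1,"ay":12,"az":2},{"fingers":1,"dx":0.019,"dy":-0.056,"dz":-0.03,"ax":-1.4,"ay":18,"az":3.2},{"fingers":1,"dx":0.019,"dy":-0.056,"dz":-0.06,"ax":-1.4,"ay":18,"az":3.2},{"fingers":1,"dx":0.019,"dy":-0.056,"dz":-0.082,"ax":-1.4,"ay":18,"az":3.2},{"fingers":1,"dx":0.019,"dy":-0.056,"dz":-0.082,"ax":-1.4,"ay":18,"az":3.2},{"fingers":1,"dx":0.019,"dy":-0.056,"dz":-0.082,"ax":-1.4,"ay":18,"az":3.2},{"fingers":1,"dx":0.019,"dy":-0.056,"dz":-0.082,"ax":-1.4,"ay":18,"az":3.2}]'
python3 - <<'E'
from h import *
np.set_printoptions(precision=3,suppress=True)
print(rel([482,212.5,95],tool(13.5,20)),cur()[2]['joint_pos'])
snap('wrist');C=cloud('wrist');im=np.load('wrist.npz')['im'].astype(int)
x,y,z=np.moveaxis(C,-1,0)
m=(abs(x-554)<50)&(abs(y-229)<40)&(im[...,1]<85)&(z>45)&(z<60)
q=C[m]; print(len(q),q.mean(0),cv2.minAreaRect(q[:,:2].astype(np.float32)))
v=np.linalg.svd(q[:,:2]-q[:,:2].mean(0))[2][0];print('dir',np.degrees(np.arctan(v[1]/v[0])))
cv2.imwrite('pics/e.png',cv2.resize(im.astype(np.uint8),(640,480)))
E
```

```text
t: 1.9
tool_pos: [481.6, 211.7, 93.0]
tcp_rot: [-0.527, 0.622, -0.335, -0.471]
ft_force: [-0.9, -0.1, 0.5]
width: 85.1
(array([0.   , 0.001, 0.002]), array([-0.02, -0.12,  0.03])) [ 0.276  0.413  2.003 -0.035  0.379 -1.499]
1451 [551.598 228.355  50.769] ((557.9747924804688, 229.82745361328125), (57.17789840698242, 21.55158233642578), 12.8101167678833)
dir 12.85516274492616
```

View pics/e.png

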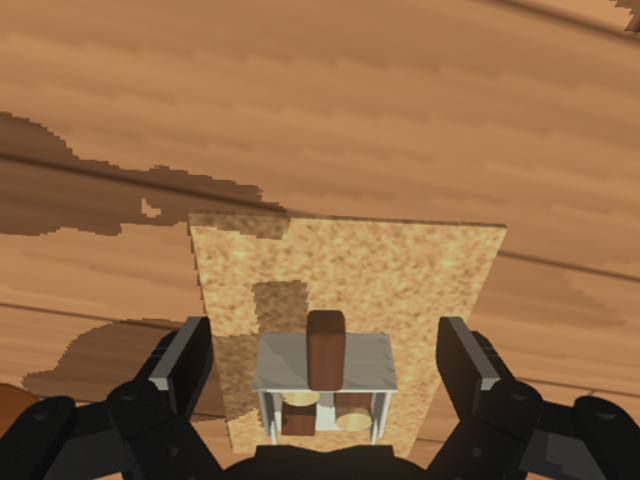

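The handle at (325,350) is centred between the open fingers, and the blanks are in place. Going in.

```bash
python3 -m creep '[{"fingers":1,"dx":0.01,"dy":0.0025,"dz":-0.012,"ax":0,"ay":0,"az":-0.2},{"fingers":1,"dx":0.022,"dy":0.0055,"dz":-0.026,"ax":0,"ay":0,"az":-0.4},{"fingers":1,"dx":0.034,"dy":0.0085,"dz":-0.038,"ax":0,"ay":0,"az":-0.4},{"fingers":1,"dx":0.045,"dy":0.0115,"dz":-0.047,"ax":0,"ay":0,"az":-0.4},{"fingers":1,"dx":0.054,"dy":0.0138,"dz":-0.052,"ax":0,"ay":0,"az":-0.4},{"fingers":1,"dx":0.0605,"dy":0.0155,"dz":-0.054,"ax":0,"ay":0,"az":-0.4},{"fingers":1,"dx":0.0605,"dy":0.0155,"dz":-0.054,"ax":0,"ay":0,"az":-0.4},{"fingers":1,"dx":0.0605,"dy":0.0155,"dz":-0.054,"ax":0,"ay":0,"az":-0.4}]'
python3 - <<'E'
from h import *
np.set_printoptions(precision=3,suppress=True)
print(rel([542.4,226.7,39],tool(13,20)),cur()[2]['joint_pos'],cur()[2]['ft_force'])
E
```

```text
t: 2.62
tool_pos: [541.9, 227.9, 40.5]
tcp_rot: [-0.529, 0.622, -0.337, -0.469]
ft_force: [-0.3, 0.2, 0.7]
width: 85.8
(array([ 0.001, -0.001, -0.002]), array([-0.01,  0.04, -0.11])) [ 0.276  0.588  1.878 -0.05   0.327 -1.479] [-0.268  0.215  0.7  ]
```

```bash
python3 -m creep '[{"fingers":-1,"dx":0,"dy":-0.0005,"dz":-0.0015,"ax":0,"ay":0,"az":0},{"fingers":-1,"dx":0,"dy":-0.0005,"dz":-0.0015,"ax":0,"ay":0,"az":0},{"fingers":-1,"dx":0,"dy":-0.0005,"dz":-0.0015,"ax":0,"ay":0,"az":0},{"fingers":-1,"dx":0,"dy":-0.0005,"dz":-0.0015,"ax":0,"ay":0,"az":0},{"fingers":-1,"dx":0,"dy":-0.0005,"dz":-0.0015,"ax":0,"ay":0,"az":0},{"fingers":-1,"dx":0,"dy":-0.0005,"dz":-0.0015,"ax":0,"ay":0,"az":0},{"fingers":-1,"dx":0,"dy":-0.0005,"dz":-0.0015,"ax":0,"ay":0,"az":0},{"fingers":-1,"dx":0,"dy":-0.0005,"dz":-0.0015,"ax":0,"ay":0,"az":0}]' 60
python3 - <<'E'
from h import *
np.set_printoptions(precision=3,suppress=True)
p,r,s=cur();print(p,r.as_matrix().T,s['ft_force'],s['moment'],s['width'])
E
```

```text
t: 3.28
tool_pos: [541.8, 227.4, 39.3]
tcp_rot: [-0.529, 0.622, -0.337, -0.469]
ft_force: [-3.0, -1.4, 4.7]
width: 21.1
[541.847 227.375  39.332] [[ 0.334  0.078 -0.939]
 [-0.915 -0.213 -0.343]
 [-0.227  0.974  0.   ]] [-3.03  -1.447  4.728] [-0.193  0.21  -0.073] 21.140989466721145
```

```bash
python3 -m creep '[{"fingers":-1,"dx":0,"dy":0,"dz":0.002,"ax":0,"ay":0,"az":0},{"fingers":-1,"dx":0,"dy":0,"dz":0.005,"ax":0,"ay":0,"az":0},{"fingers":-1,"dx":-0.001,"dy":0,"dz":0.008,"ax":0,"ay":0,"az":0},{"fingers":-1,"dx":-0.004,"dy":-0.001,"dz":0.011,"ax":0,"ay":0,"az":0},{"fingers":-1,"dx":-0.009,"dy":-0.002,"dz":0.014,"ax":0,"ay":0,"az":0},{"fingers":-1,"dx":-0.014,"dy":-0.0035,"dz":0.017,"ax":0,"ay":0,"az":0},{"fingers":-1,"dx":-0.019,"dy":-0.0045,"dz":0.019,"ax":0,"ay":0,"az":0},{"fingers":-1,"dx":-0.022,"dy":-0.005,"dz":0.02,"ax":0,"ay":0,"az":0}]'
python3 - <<'E'
from h import *
np.set_printoptions(precision=3,suppress=True)
p,r,s=cur();print(p,r.as_matrix().T,s['ft_force'],s['moment'],s['width'],s['joint_pos'])
im,_=snap('wrist');cv2.imwrite('pics/f.png',cv2.resize(im,(640,480)))
E
```

```text
t: 3.95
tool_pos: [518.9, 222.2, 59.6]
tcp_rot: [-0.529, 0.622, -0.337, -0.469]
ft_force: [-0.1, -0.3, -2.5]
width: 21.1
[518.898 222.184  59.608] [[ 0.334  0.078 -0.94 ]
 [-0.915 -0.213 -0.342]
 [-0.227  0.974  0.   ]] [-0.068 -0.26  -2.513] [-0.161  0.528  0.011] 21.114459362106604 [ 0.278  0.525  1.929 -0.05   0.339 -1.478]
```

View pics/f.png

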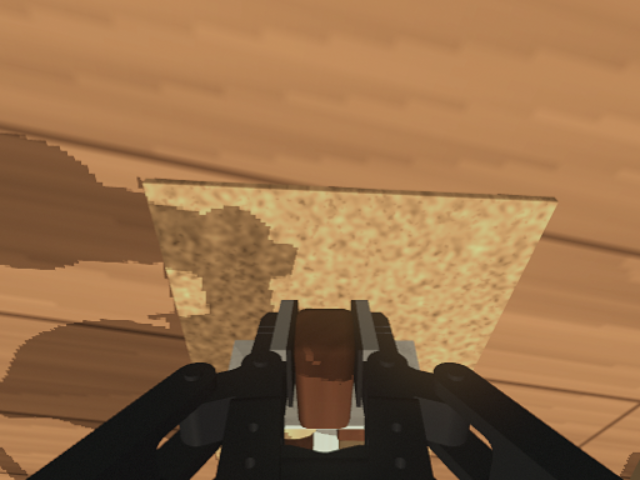

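Gripped at 21 mm and lifted, with a load of about 2.5 N. I'll plan the carry and tip waypoints with the model.

```bash
cat >> h.py <<'E'
def lip_pose(lip,yaw,T):
    y,t=np.radians(yaw),np.radians(T); dd=np.array([np.cos(y),np.sin(y),0])
    fx=dd*np.cos(t)-[0,0,np.sin(t)]; fz=dd*np.sin(t)+np.array([0,0,np.cos(t)])
    return np.array(lip)-183*fx+32.3*fz, tool(yaw,20-T)
E
cat > plan.py <<'E'
from h import *; from kin import *
np.set_printoptions(precision=3,suppress=True)
W=[('A',[*(np.array([519,222])+183*np.array([.974,.225])),28],13,0)]
def tcp(p,yaw,T):
    g,r=lip_pose([0,0,0],yaw,T); return np.array(p)-g
for n,p,yaw,T in(('B',[450,200,115],13,-3),('C',[470,100,150],4,-4),('C2',[480,0,160],-5,-4),('C3',[465,-100,155],-12,-4)):
    W.append((n,tcp(p,yaw,T),yaw,T))
for T,z in((-3,110),(0,95),(10,88),(20,84),(30,82),(40,80),(50,80),(60,80)):
    W.append((f'T{T}',[605,-258,z],-18,T))
q=cur()[2]['joint_pos']
P0,R0=None,None
for n,l,yaw,T in W:
    p,r=lip_pose(l,yaw,T); q,e,a=ik(p,r,[q])
    if P0 is not None: print('   d',((p-P0)/1000).round(4),'turn',(r*R0.inv()).as_rotvec(degrees=True).round(2))
    print(n,'lip',np.round(l),'tcp',p.round(1),'q',q,round(e,1),round(a,1)); P0,R0=p,r
E
python3 plan.py
```

```text
A lip [697. 263.  28.] tcp [518.9 222.   60.3] q [ 0.278  0.524  1.927 -0.052  0.342 -1.474] 0.0 0.0
   d [-0.069 -0.022  0.055] turn [ 0.67 -2.92  0.  ]
B lip [630. 241.  92.] tcp [450. 200. 115.] q [ 0.274  0.315  2.108 -0.058  0.319 -1.473] 0.0 0.0
   d [ 0.02  -0.1    0.035] turn [ 0.15 -0.99 -9.  ]
C lip [654. 113. 131.] tcp [470. 100. 150.] q [ 0.043  0.221  2.112  0.028  0.39  -1.621] 0.0 0.0
   d [ 0.01 -0.1   0.01] turn [-0.  0. -9.]
C2 lip [664. -16. 141.] tcp [480.  -0. 160.] q [-0.185  0.2    2.102  0.096  0.424 -1.747] 0.0 0.0
   d [-0.015 -0.1   -0.005] turn [ 0. -0. -7.]
C3 lip [ 646. -138.  136.] tcp [ 465. -100.  155.] q [-0.429  0.201  2.121  0.22   0.419 -1.974] 0.0 0.0
   d [-0.035 -0.101 -0.022] turn [ 0.26  0.97 -6.  ]
T-3 lip [ 605 -258  110] tcp [ 429.6 -201.   132.7] q [-0.691  0.249  2.136  0.373  0.406 -2.265] 0.0 0.0
   d [ 0.001 -0.    -0.005] turn [0.93 2.85 0.  ]
T0 lip [ 605 -258   95] tcp [ 431.  -201.4  127.3] q [-0.675  0.272  2.097  0.276  0.459 -2.161] 0.0 0.0
   d [ 0.008 -0.003  0.024] turn [ 3.09  9.51 -0.  ]
T10 lip [ 605 -258   88] tcp [ 438.
[... 153 characters left out ...]
52.  -208.3  176.9] q [-0.586  0.365  1.704 -0.     1.072 -1.843] 0.0 0.0
   d [ 0.018 -0.006  0.025] turn [ 3.09  9.51 -0.  ]
T30 lip [ 605 -258   82] tcp [ 469.6 -214.   201.5] q [-0.552  0.463  1.483 -0.042  1.365 -1.797] 0.0 0.0
   d [ 0.022 -0.007  0.021] turn [3.09 9.51 0.  ]
T40 lip [ 605 -258   80] tcp [ 491.4 -221.1  222.4] q [-0.525  0.588  1.245 -0.072  1.651 -1.775] 0.0 0.0
   d [ 0.025 -0.008  0.019] turn [3.09 9.51 0.  ]
T50 lip [ 605 -258   80] tcp [ 516.7 -229.3  240.9] q [-0.504  0.737  0.978 -0.101  1.941 -1.772] 0.0 0.0
   d [ 0.028 -0.009  0.014] turn [3.09 9.51 0.  ]
T60 lip [ 605 -258   80] tcp [ 544.6 -238.4  254.6] q [-0.486  0.917  0.661 -0.142  2.249 -1.793] 0.0 0.0
```

```bash
python3 -m creep '[{"fingers":-1,"dx":-0.004,"dy":-0.001,"dz":0.003,"ax":0,"ay":0,"az":0},{"fingers":-1,"dx":-0.012,"dy":-0.004,"dz":0.009,"ax":0.1,"ay":-0.5,"az":0},{"fingers":-1,"dx":-0.023,"dy":-0.007,"dz":0.017,"ax":0.2,"ay":-1,"az":0},{"fingers":-1,"dx":-0.035,"dy":-0.011,"dz":0.027,"ax":0.3,"ay":-1.5,"az":0},{"fingers":-1,"dx":-0.047,"dy":-0.015,"dz":0.037,"ax":0.5,"ay":-2,"az":0},{"fingers":-1,"dx":-0.058,"dy":-0.018,"dz":0.046,"ax":0.6,"ay":-2.5,"az":0},{"fingers":-1,"dx":-0.066,"dy":-0.021,"dz":0.052,"ax":0.7,"ay":-2.9,"az":0},{"fingers":-1,"dx":-0.069,"dy":-0.022,"dz":0.055,"ax":0.7,"ay":-2.9,"az":0}]'
python3 -m creep '[{"fingers":-1,"dx":0.001,"dy":-0.004,"dz":0.001,"ax":0,"ay":0,"az":-0.4},{"fingers":-1,"dx":0.003,"dy":-0.013,"dz":0.004,"ax":0,"ay":-0.1,"az":-1.2},{"fingers":-1,"dx":0.005,"dy":-0.025,"dz":0.008,"ax":0,"ay":-0.2,"az":-2.2},{"fingers":-1,"dx":0.008,"dy":-0.039,"dz":0.013,"ax":0.1,"ay":-0.4,"az":-3.5},{"fingers":-1,"dx":0.011,"dy":-0.054,"dz":0.019,"ax":0.1,"ay":-0.5,"az":-4.9},{"fingers":-1,"dx":0.014,"dy":-0.069,"dz":0.024,"ax":0.1,"ay":-0.7,"az":-6.2},{"fingers":-1,"dx":0.017,"dy":-0.084,"dz":0.03,"ax":0.1,"ay":-0.9,"az":-7.6},{"fingers":-1,"dx":0.02,"dy":-0.1,"dz":0.035,"ax":0.2,"ay":-1,"az":-9}]'
python3 - <<'E'
from h import *
a,_=snap('side');cv2.imwrite('pics/g.png',cv2.resize(a[120:300,150:390],(800,600)))
p,r,s=cur();print(p,s['ft_force'],s['width'],rel(*lip_pose([654,113,131],4,-4)))
E
```

```text
t: 4.67
tool_pos: [448.1, 199.8, 115.2]
tcp_rot: [-0.541, 0.63, -0.32, -0.455]
ft_force: [0.9, 0.6, -2.3]
width: 21.2
t: 5.33
tool_pos: [468.8, 98.6, 150.4]
tcp_rot: [-0.58, 0.606, -0.364, -0.406]
ft_force: [0.4, 0.7, -1.8]
width: 21.0
[469.99284707  96.98399689 151.35720499] [ 2.33173788 -1.28129593 -0.42433882] 20.879757988360126 (array([-0.0004,  0.0031, -0.0009]), array([-0.06,  0.14,  0.12]))
```

View pics/g.png

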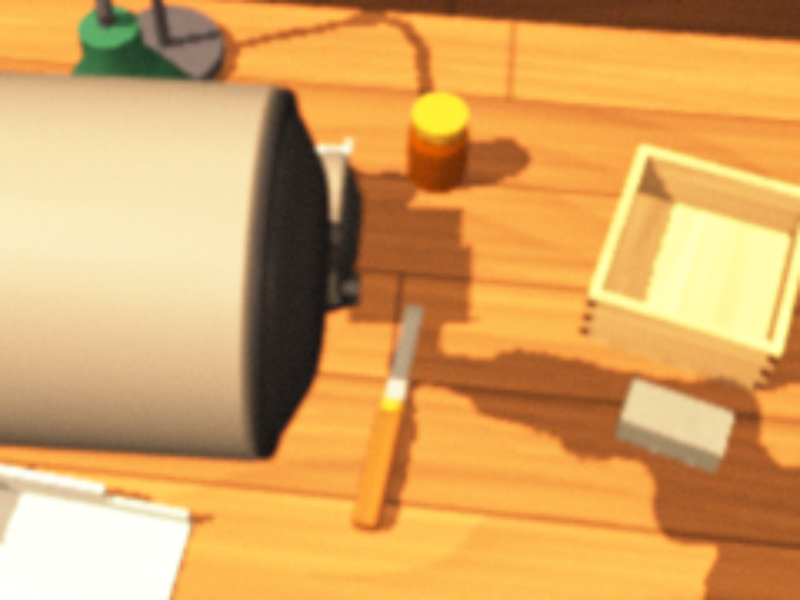

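The arm hides the pan from the side camera, but the force readings still show the load. Carrying on with the swing.

```bash
python3 -m creep '[{"fingers":-1,"dx":0.001,"dy":-0.006,"dz":0,"ax":0,"ay":0,"az":-0.5},{"fingers":-1,"dx":0.002,"dy":-0.016,"dz":0.001,"ax":0,"ay":0,"az":-1.5},{"fingers":-1,"dx":0.004,"dy":-0.028,"dz":0.002,"ax":0,"ay":0,"az":-2.7},{"fingers":-1,"dx":0.005,"dy":-0.041,"dz":0.004,"ax":0,"ay":0,"az":-4},{"fingers":-1,"dx":0.007,"dy":-0.055,"dz":0.005,"ax":0,"ay":0,"az":-5.2},{"fingers":-1,"dx":0.008,"dy":-0.069,"dz":0.006,"ax":0,"ay":0,"az":-6.5},{"fingers":-1,"dx":0.009,"dy":-0.083,"dz":0.008,"ax":0,"ay":0,"az":-7.8},{"fingers":-1,"dx":0.01,"dy":-0.097,"dz":0.009,"ax":0,"ay":0,"az":-9}]'
python3 -m creep '[{"fingers":-1,"dx":-0.001,"dy":-0.012,"dz":0,"ax":0,"ay":0,"az":-0.8},{"fingers":-1,"dx":-0.003,"dy":-0.025,"dz":-0.001,"ax":0,"ay":0,"az":-1.7},{"fingers":-1,"dx":-0.005,"dy":-0.038,"dz":-0.001,"ax":0,"ay":0,"az":-2.6},{"fingers":-1,"dx":-0.007,"dy":-0.051,"dz":-0.002,"ax":0,"ay":0,"az":-3.5},{"fingers":-1,"dx":-0.009,"dy":-0.064,"dz":-0.003,"ax":0,"ay":0,"az":-4.4},{"fingers":-1,"dx":-0.011,"dy":-0.077,"dz":-0.004,"ax":0,"ay":0,"az":-5.3},{"fingers":-1,"dx":-0.013,"dy":-0.089,"dz":-0.005,"ax":0,"ay":0,"az":-6.2},{"fingers":-1,"dx":-0.015,"dy":-0.1,"dz":-0.005,"ax":0,"ay":0,"az":-7}]'
python3 - <<'E'
from h import *
p,r,s=cur();print(p,s['ft_force'],s['width'],rel(*lip_pose([605,-258,110],-18,-3)))
E
```

```text
t: 6.05
tool_pos: [480.0, -0.9, 160.1]
tcp_rot: [0.61, -0.575, 0.411, 0.357]
ft_force: [-0.3, 0.4, -2.2]
width: 21.1
t: 6.72
tool_pos: [464.7, -101.8, 154.6]
tcp_rot: [0.631, -0.548, 0.446, 0.319]
ft_force: [-0.5, -0.5, -1.2]
width: 20.9
[ 464.70187087 -101.82668897  154.5790651 ] [-0.50098633 -0.48745778 -1.24769859] 20.888316333121207 (array([-0.0351, -0.0992, -0.0219]), array([ 0.23,  1.02, -5.73]))
```

```bash
python3 -m creep '[{"fingers":-1,"dx":-0.004,"dy":-0.012,"dz":0,"ax":0,"ay":0,"az":-0.7},{"fingers":-1,"dx":-0.009,"dy":-0.027,"dz":-0.003,"ax":0,"ay":0.1,"az":-1.6},{"fingers":-1,"dx":-0.015,"dy":-0.042,"dz":-0.007,"ax":0.1,"ay":0.3,"az":-2.5},{"fingers":-1,"dx":-0.02,"dy":-0.057,"dz":-0.011,"ax":0.1,"ay":0.5,"az":-3.4},{"fingers":-1,"dx":-0.025,"dy":-0.071,"dz":-0.015,"ax":0.2,"ay":0.7,"az":-4.2},{"fingers":-1,"dx":-0.03,"dy":-0.084,"dz":-0.019,"ax":0.2,"ay":0.9,"az":-4.9},{"fingers":-1,"dx":-0.033,"dy":-0.094,"dz":-0.021,"ax":0.2,"ay":1,"az":-5.5},{"fingers":-1,"dx":-0.035,"dy":-0.099,"dz":-0.022,"ax":0.2,"ay":1,"az":-5.7}]'
python3 -m creep '[{"fingers":-1,"dx":0,"dy":0,"dz":0,"ax":0,"ay":0,"az":0},{"fingers":-1,"dx":0,"dy":0,"dz":0,"ax":0,"ay":0,"az":0}]'
python3 - <<'E'
from h import *
a,_=snap('scene');b,_=snap('side')
cv2.imwrite('pics/i.png',np.hstack([cv2.resize(a[150:250,90:210],(400,333)),cv2.resize(b[130:260,300:420],(370,333)) if 0 else cv2.resize(b[140:240,280:400],(400,333))]))
p,r,s=cur();print(p,s['ft_force'],s['width'],rel(*lip_pose([605,-258,110],-18,-3)))
# grey/bright metal lip check in the scene cloud
C=cloud('scene');m=(C[...,2]>85)&(C[...,2]<180)&(abs(C[...,0]-600)<80)&(abs(C[...,1]+250)<100)
print(C[m].shape,np.percentile(C[m],[1,50,99],axis=0).round() if m.sum() else '')
E
```

```text
t: 7.38
tool_pos: [429.4, -202.1, 132.2]
tcp_rot: [0.643, -0.521, 0.478, 0.293]
ft_force: [-0.2, 0.3, -1.8]
width: 20.7
t: 7.55
tool_pos: [429.4, -202.2, 132.0]
tcp_rot: [0.644, -0.521, 0.478, 0.293]
ft_force: [0.7, 0.7, -1.9]
width: 20.9
[ 429.49133795 -201.67986287  132.1892169 ] [-0.64351897  0.73741744 -1.76770348] 21.053151778332907 (array([0.0001, 0.0007, 0.0005]), array([ 0.01, -0.01,  0.04]))
(830, 3) [[ 521. -301.  102.]
 [ 565. -240.  115.]
 [ 618. -184.  134.]]
```

View pics/i.png

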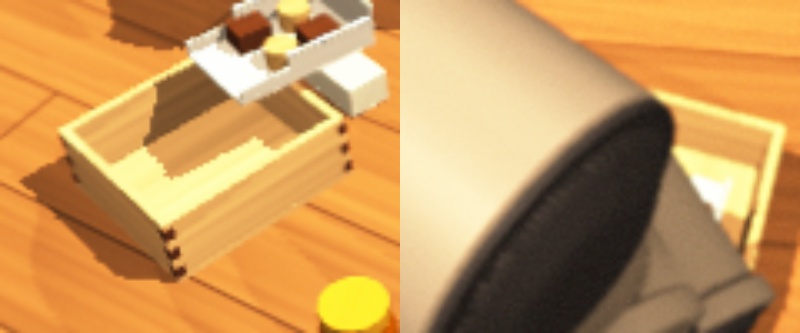

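The scene crop shows all four blanks in the pan and the lip, from (190,50) to (241,100), over the box mouth. Next I measure the lip corners in the box frame.

```bash
python3 - <<'E'
from h import *
np.set_printoptions(precision=1,suppress=True)
C=cloud('scene')
y=np.radians(-15)
for u,v in((148,166),(149,168),(161,178),(162,178),(155,172),(156,171)):
    p=C[v,u]; d=p-[629,-266,0]; print((u,v),p,'box',d[0]*np.cos(y)+d[1]*np.sin(y),-d[0]*np.sin(y)+d[1]*np.cos(y))
E
```

```text
(148, 166) [ 591.  -297.1  108.7] box -28.6617127977848 -39.83880213328236
(149, 168) [ 599.3 -285.1  111.7] box -23.753414859677605 -26.160314603049446
(161, 178) [ 613.2 -228.5  107.1] box -24.98782536929649 32.176883263308056
(162, 178) [ 619.8 -217.   117. ] box -21.53063637515141 44.93948323098533
(155, 172) [ 602.3 -260.   108.8] box -27.331227826297965 -1.1440291974716157
(156, 171) [ 597.5 -260.2  109. ] box -31.90325321914639 -2.581674443000124
```

The lip is at box x ≈ -25 mm, y ≈ 0, height 110 mm, as planned. Tipping now.

```bash
python3 -m creep '[{"fingers":-1,"dx":0.0005,"dy":0,"dz":-0.003,"ax":0.5,"ay":1.4,"az":0},{"fingers":-1,"dx":0.001,"dy":0,"dz":-0.005,"ax":0.9,"ay":2.9,"az":0},{"fingers":-1,"dx":0.004,"dy":-0.001,"dz":0.003,"ax":2,"ay":6,"az":0},{"fingers":-1,"dx":0.007,"dy":-0.002,"dz":0.011,"ax":3,"ay":9.2,"az":0},{"fingers":-1,"dx":0.01,"dy":-0.003,"dz":0.019,"ax":4,"ay":12.4,"az":0},{"fingers":-1,"dx":0.014,"dy":-0.004,"dz":0.027,"ax":5,"ay":15.5,"az":0},{"fingers":-1,"dx":0.018,"dy":-0.006,"dz":0.036,"ax":6,"ay":18.7,"az":0},{"fingers":-1,"dx":0.022,"dy":-0.007,"dz":0.044,"ax":7.1,"ay":21.9,"az":0}]'
python3 - <<'E'
from h import *
for T,z in((30,82),(40,80),(50,80)): print(rel(*lip_pose([605,-258,z],-18,T)))
print(cur()[2]['ft_force'])
E
```

```text
t: 8.32
tool_pos: [452.1, -208.2, 177.2]
tcp_rot: [0.571, -0.415, 0.573, 0.416]
ft_force: [-0.8, -0.0, -2.5]
width: 21.4
(array([ 0.0176, -0.0058,  0.0242]), array([ 3.14,  9.37, -0.04]))
(array([ 0.0394, -0.0129,  0.0451]), array([ 6.22, 18.88, -0.04]))
(array([ 0.0646, -0.0211,  0.0637]), array([ 9.31, 28.39, -0.05]))
[-0.77688953 -0.0320089  -2.50942734]
```

```bash
python3 -m creep '[{"fingers":-1,"dx":0.002,"dy":-0.001,"dz":0.003,"ax":0.4,"ay":1.2,"az":0},{"fingers":-1,"dx":0.004,"dy":-0.001,"dz":0.006,"ax":0.8,"ay":2.4,"az":0},{"fingers":-1,"dx":0.006,"dy":-0.002,"dz":0.009,"ax":1.2,"ay":3.5,"az":0},{"fingers":-1,"dx":0.008,"dy":-0.003,"dz":0.012,"ax":1.6,"ay":4.7,"az":0},{"fingers":-1,"dx":0.011,"dy":-0.004,"dz":0.015,"ax":2,"ay":5.9,"az":0},{"fingers":-1,"dx":0.013,"dy":-0.004,"dz":0.018,"ax":2.4,"ay":7,"az":0},{"fingers":-1,"dx":0.015,"dy":-0.005,"dz":0.021,"ax":2.8,"ay":8.2,"az":0},{"fingers":-1,"dx":0.018,"dy":-0.006,"dz":0.024,"ax":3.1,"ay":9.4,"az":0}]'
python3 -m creep '[{"fingers":-1,"dx":0.003,"dy":-0.001,"dz":0.003,"ax":0.4,"ay":1.2,"az":0},{"fingers":-1,"dx":0.005,"dy":-0.002,"dz":0.005,"ax":0.8,"ay":2.4,"az":0},{"fingers":-1,"dx":0.008,"dy":-0.003,"dz":0.008,"ax":1.2,"ay":3.6,"az":0},{"fingers":-1,"dx":0.011,"dy":-0.004,"dz":0.01,"ax":1.6,"ay":4.8,"az":0},{"fingers":-1,"dx":0.014,"dy":-0.004,"dz":0.013,"ax":2,"ay":6,"az":0},{"fingers":-1,"dx":0.016,"dy":-0.005,"dz":0.016,"ax":2.3,"ay":7.2,"az":0},{"fingers":-1,"dx":0.019,"dy":-0.006,"dz":0.018,"ax":2.7,"ay":8.4,"az":0},{"fingers":-1,"dx":0.022,"dy":-0.007,"dz":0.021,"ax":3.1,"ay":9.5,"az":0}]'
python3 - <<'E'
from h import *
a,_=snap('scene')
cv2.imwrite('pics/j.png',cv2.resize(a[130:240,90:230],(700,550)))
for T,z in((40,80),(50,80),(60,80)): print(rel(*lip_pose([605,-258,z],-18,T)))
print(cur()[2]['ft_force'])
E
```

```text
t: 8.98
tool_pos: [470.4, -213.6, 201.5]
tcp_rot: [0.533, -0.365, 0.606, 0.464]
ft_force: [0.4, 0.1, -1.6]
width: 21.0
t: 9.65
tool_pos: [493.0, -219.8, 222.5]
tcp_rot: [0.49, -0.311, 0.635, 0.51]
ft_force: [0.1, -0.6, -1.6]
width: 21.4
(array([-0.0023, -0.0009, -0.0003]), array([ 0.01, -0.09, -0.18]))
(array([ 0.023 , -0.0091,  0.0183]), array([ 3.08,  9.43, -0.18]))
(array([ 0.0509, -0.0182,  0.032 ]), array([ 6.16, 18.94, -0.18]))
[-0.11784905  0.38209955 -1.142311  ]
```

View pics/j.png

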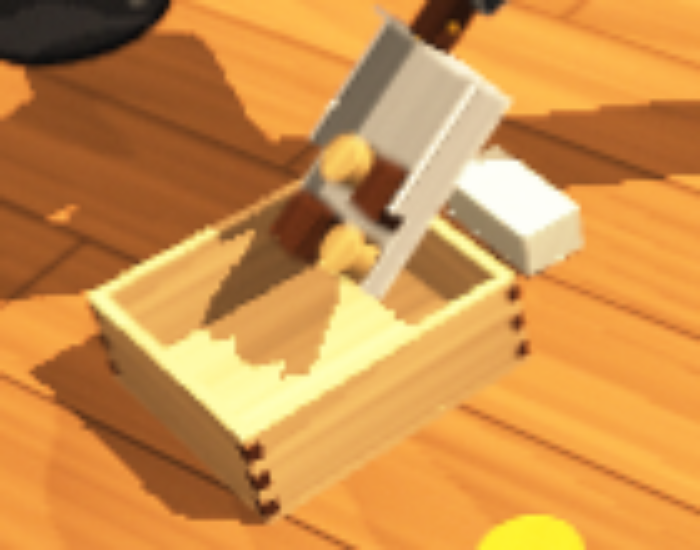

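At 40° all four blanks are sliding at the lip, around (300,225), (345,250), (345,160) and (380,190), and still inside the box's outline. I'll wait a moment, then tip further.

```bash
python3 -m creep '[{"fingers":-1,"dx":0,"dy":0,"dz":0,"ax":0,"ay":0,"az":0},{"fingers":-1,"dx":0,"dy":0,"dz":0,"ax":0,"ay":0,"az":0},{"fingers":-1,"dx":0.004,"dy":-0.002,"dz":0.003,"ax":0.5,"ay":1.6,"az":0},{"fingers":-1,"dx":0.008,"dy":-0.003,"dz":0.006,"ax":1,"ay":3.2,"az":0},{"fingers":-1,"dx":0.012,"dy":-0.005,"dz":0.009,"ax":1.5,"ay":4.8,"az":0},{"fingers":-1,"dx":0.016,"dy":-0.006,"dz":0.012,"ax":2,"ay":6.4,"az":0},{"fingers":-1,"dx":0.02,"dy":-0.008,"dz":0.015,"ax":2.6,"ay":8,"az":0},{"fingers":-1,"dx":0.023,"dy":-0.009,"dz":0.018,"ax":3.1,"ay":9.4,"az":0}]'
python3 -m creep '[{"fingers":-1,"dx":0,"dy":0,"dz":0,"ax":0,"ay":0,"az":0},{"fingers":-1,"dx":0,"dy":0,"dz":0,"ax":0,"ay":0,"az":0},{"fingers":-1,"dx":0,"dy":0,"dz":0,"ax":0,"ay":0,"az":0},{"fingers":-1,"dx":0,"dy":0,"dz":0,"ax":0,"ay":0,"az":0}]'
python3 - <<'E'
from h import *
a,_=snap('scene')
cv2.imwrite('pics/k.png',cv2.resize(a[130:240,90:230],(700,550)))
for T,z in((50,80),(60,80)): print(rel(*lip_pose([605,-258,z],-18,T)))
print(cur()[2]['ft_force'])
E
```

```text
t: 10.37
tool_pos: [516.9, -229.1, 240.7]
tcp_rot: [0.444, -0.254, 0.66, 0.55]
ft_force: [0.2, 0.7, -1.6]
width: 20.9
t: 10.7
tool_pos: [516.6, -228.9, 241.0]
tcp_rot: [0.444, -0.255, 0.659, 0.55]
ft_force: [0.0, 0.7, -1.7]
width: 21.0
(array([ 0.0001, -0.0004, -0.0001]), array([-0.02,  0.05, -0.2 ]))
(array([ 0.028 , -0.0095,  0.0136]), array([ 3.06,  9.56, -0.19]))
[-1.20763041 -0.15144781 -1.01397188]
```

View pics/k.png

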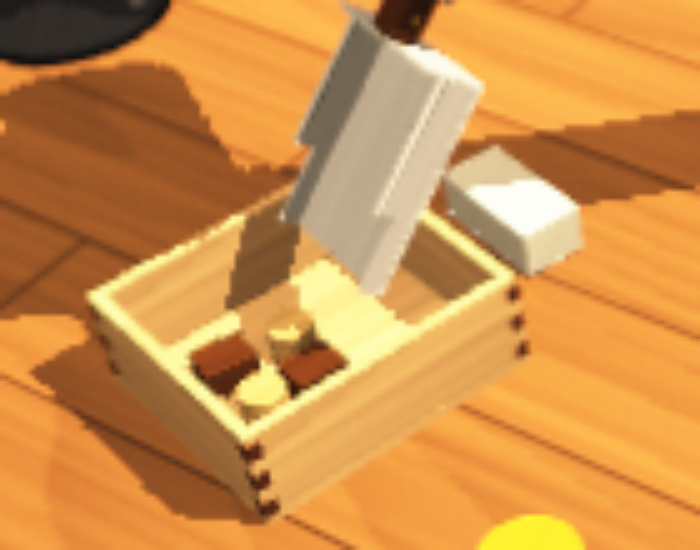

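The box now holds all four blanks, at (225,362), (290,335), (315,368) and (262,395), and the pan is empty. Planning the return. I'll set the pan about 20 mm robot-ward of centre, so the hand stays clear of the shade.

```bash
cat > plan2.py <<'E'
from h import *; from kin import *
np.set_printoptions(precision=4,suppress=True)
P0,R0,s=cur(); q=s['joint_pos']
for n,p,yaw,T in(('U1',[485,-205,245],-17,30),('U2',[465,-150,215],-14,0),('U3',[475,-50,190],-8,0),('C2',[475,50,160],0,0),('C',[460,150,125],6,0),('B',[447,215,95],9.8,0),('D',[490,230,58],9.8,0),('E',[527.6,236.8,48],9.8,0),('F',[527.6,236.8,39.5],9.8,0),('G',[480,228.6,75],9.8,0),('H',[440,221.5,150],9.8,0)):
    p=np.array(p,float); r=tool(yaw,20-T); q,e,a=ik(p,r,[q])
    print(n,'d',((p-P0)/1000).round(4),'turn',(r*R0.inv()).as_rotvec(degrees=True).round(1),q.round(2),round(e,1),round(a,1)); P0,R0=p,r
E
python3 plan2.py
```

```text
U1 d [-0.0316  0.0239  0.0039] turn [ -6.  -19.    0.8] [-0.52  0.45  1.39 -0.04  1.48 -1.79] 0.0 0.0
U2 d [-0.02   0.055 -0.03 ] turn [ -8.  -28.9   2.9] [-0.53  0.15  1.95  0.15  0.72 -1.95] 0.0 0.0
U3 d [ 0.01   0.1   -0.025] turn [ 0. -0.  6.] [-0.3   0.16  2.01  0.09  0.62 -1.8 ] 0.0 0.0
C2 d [ 0.    0.1  -0.03] turn [-0. -0.  8.] [-0.07  0.21  2.05  0.05  0.53 -1.68] 0.0 0.0
C d [-0.015  0.1   -0.035] turn [0. 0. 6.] [ 0.17  0.29  2.08 -0.05  0.43 -1.46] 0.0 0.0
B d [-0.013  0.065 -0.03 ] turn [-0.  -0.   3.8] [ 0.33  0.37  2.07 -0.15  0.36 -1.28] 0.0 0.0
D d [ 0.043  0.015 -0.037] turn [0. 0. 0.] [ 0.33  0.5   1.98 -0.17  0.31 -1.26] 0.0 0.0
E d [ 0.0376  0.0068 -0.01  ] turn [0. 0. 0.] [ 0.31  0.57  1.89 -0.15  0.34 -1.3 ] 0.0 0.0
F d [ 0.      0.     -0.0085] turn [0. 0. 0.] [ 0.31  0.58  1.9  -0.16  0.32 -1.29] 0.0 0.0
G d [-0.0476 -0.0082  0.0355] turn [0. 0. 0.] [ 0.33  0.46  2.   -0.16  0.35 -1.27] 0.0 0.0
H d [-0.04   -0.0071  0.075 ] turn [0. 0. 0.] [ 0.35  0.26  2.02 -0.12  0.52 -1.3 ] 0.0 0.0
```

```bash
python3 -m creep '[{"fingers":-1,"dx":-0.003,"dy":0.002,"dz":0.003,"ax":-0.7,"ay":-2,"az":0},{"fingers":-1,"dx":-0.008,"dy":0.006,"dz":0.004,"ax":-2,"ay":-5,"az":0},{"fingers":-1,"dx":-0.014,"dy":0.01,"dz":0.005,"ax":-3,"ay":-9,"az":0.3},{"fingers":-1,"dx":-0.02,"dy":0.015,"dz":0.005,"ax":-4,"ay":-13,"az":0.5},{"fingers":-1,"dx":-0.026,"dy":0.02,"dz":0.004,"ax":-5,"ay":-16,"az":0.6},{"fingers":-1,"dx":-0.032,"dy":0.024,"dz":0.004,"ax":-6,"ay":-19,"az":0.8}]'
python3 -m creep '[{"fingers":-1,"dx":-0.003,"dy":0.007,"dz":-0.002,"ax":-1,"ay":-4,"az":0.4},{"fingers":-1,"dx":-0.006,"dy":0.014,"dz":-0.006,"ax":-2,"ay":-8,"az":0.8},{"fingers":-1,"dx":-0.009,"dy":0.024,"dz":-0.011,"ax":-3.4,"ay":-12,"az":1.2},{"fingers":-1,"dx":-0.012,"dy":0.033,"dz":-0.017,"ax":-4.8,"ay":-17,"az":1.7},{"fingers":-1,"dx":-0.015,"dy":0.043,"dz":-0.022,"ax":-6.4,"ay":-23,"az":2.3},{"fingers":-1,"dx":-0.02,"dy":0.055,"dz":-0.03,"ax":-8,"ay":-28.9,"az":2.9},{"fingers":-1,"dx":-0.02,"dy":0.057,"dz":-0.03,"ax":-8,"ay":-28.9,"az":2.9}]'
python3 -m creep '[{"fingers":-1,"dx":0.001,"dy":0.012,"dz":-0.003,"ax":0,"ay":0,"az":0.7},{"fingers":-1,"dx":0.003,"dy":0.035,"dz":-0.008,"ax":0,"ay":0,"az":2},{"fingers":-1,"dx":0.006,"dy":0.06,"dz":-0.015,"ax":0,"ay":0,"az":3.5},{"fingers":-1,"dx":0.008,"dy":0.085,"dz":-0.021,"ax":0,"ay":0,"az":5},{"fingers":-1,"dx":0.01,"dy":0.11,"dz":-0.028,"ax":0,"ay":0,"az":7},{"fingers":-1,"dx":0.01,"dy":0.14,"dz":-0.037,"ax":0,"ay":0,"az":9.5},{"fingers":-1,"dx":0.01,"dy":0.17,"dz":-0.046,"ax":0,"ay":0,"az":12},{"fingers":-1,"dx":0.01,"dy":0.2,"dz":-0.055,"ax":0,"ay":0,"az":14}]'
python3 - <<'E'
from h import *
a,d=snap('side');p,r,s=cur();print(p,s['width'],s['ft_force'])
for n,t in(('C',[460,150,125]),('B',[447,215,95])): print(n,rel(t,tool(6 if n=='C' else 9.8,20)))
C=cloud('scene')
E
```

```text
t: 11.25
tool_pos: [483.8, -204.4, 245.6]
tcp_rot: [0.53, -0.37, 0.603, 0.468]
ft_force: [0.5, -0.5, -1.2]
width: 21.1
t: 11.83
tool_pos: [455.6, -142.1, 210.3]
tcp_rot: [0.624, -0.523, 0.474, 0.335]
ft_force: [-1.9, 2.2, -2.9]
width: 20.8
t: 12.5
tool_pos: [465.6, 59.0, 155.5]
tcp_rot: [0.578, -0.577, 0.407, 0.409]
ft_force: [0.8, 0.7, -1.4]
width: 21.1
[464.10452402  62.48353944 153.73190122] 20.95490151690553 [-2.71056883  2.33367551 -3.23284162]
C (array([-0.0041,  0.0875, -0.0287]), array([-0.24, -0.69,  5.71]))
B (array([-0.0171,  0.1525, -0.0587]), array([-0.21, -0.69,  9.51]))
```

```bash
python3 -m creep '[{"fingers":-1,"dx":-0.001,"dy":0.02,"dz":-0.006,"ax":0,"ay":-0.2,"az":1.2},{"fingers":-1,"dx":-0.002,"dy":0.043,"dz":-0.014,"ax":-0.1,"ay":-0.4,"az":2.7},{"fingers":-1,"dx":-0.004,"dy":0.066,"dz":-0.022,"ax":-0.2,"ay":-0.6,"az":4.2},{"fingers":-1,"dx":-0.006,"dy":0.088,"dz":-0.029,"ax":-0.2,"ay":-0.7,"az":5.7},{"fingers":-1,"dx":-0.01,"dy":0.112,"dz":-0.04,"ax":-0.2,"ay":-0.7,"az":7.2},{"fingers":-1,"dx":-0.014,"dy":0.135,"dz":-0.051,"ax":-0.2,"ay":-0.7,"az":8.5},{"fingers":-1,"dx":-0.017,"dy":0.152,"dz":-0.059,"ax":-0.2,"ay":-0.7,"az":9.5},{"fingers":-1,"dx":-0.017,"dy":0.152,"dz":-0.059,"ax":-0.2,"ay":-0.7,"az":9.5}]'
python3 - <<'E'
from h import *
p,r,s=cur();print(p,s['width'],s['ft_force'])
for t in([490,230,58],[527.6,236.8,48]): print(rel(t,tool(9.8,20)))
E
```

```text
t: 13.22
tool_pos: [446.2, 216.3, 93.6]
tcp_rot: [-0.541, 0.612, -0.355, -0.455]
ft_force: [-0.9, -0.3, -2.0]
width: 21.0
[446.2085037  216.30691945  93.60755305] 20.965078436756663 [-0.94656995 -0.33782984 -1.98224259]
(array([ 0.0438,  0.0137, -0.0356]), array([ 0.07, -0.18, -0.16]))
(array([ 0.0814,  0.0205, -0.0456]), array([ 0.07, -0.18, -0.16]))
```

```bash
python3 -m creep '[{"fingers":-1,"dx":0.007,"dy":0.002,"dz":-0.006,"ax":0,"ay":0,"az":0},{"fingers":-1,"dx":0.019,"dy":0.006,"dz":-0.016,"ax":0,"ay":0,"az":0},{"fingers":-1,"dx":0.032,"dy":0.01,"dz":-0.026,"ax":0,"ay":0,"az":0},{"fingers":-1,"dx":0.045,"dy":0.014,"dz":-0.035,"ax":0,"ay":0,"az":0},{"fingers":-1,"dx":0.058,"dy":0.016,"dz":-0.039,"ax":0,"ay":0,"az":0},{"fingers":-1,"dx":0.07,"dy":0.018,"dz":-0.043,"ax":0,"ay":0,"az":0},{"fingers":-1,"dx":0.079,"dy":0.02,"dz":-0.045,"ax":0,"ay":0,"az":0},{"fingers":-1,"dx":0.081,"dy":0.0205,"dz":-0.0455,"ax":0,"ay":0,"az":0}]'
python3 -m creep '[{"fingers":-1,"dx":0,"dy":0,"dz":-0.001,"ax":0,"ay":0,"az":0},{"fingers":-1,"dx":0,"dy":0,"dz":-0.003,"ax":0,"ay":0,"az":0},{"fingers":-1,"dx":0,"dy":0,"dz":-0.005,"ax":0,"ay":0,"az":0},{"fingers":-1,"dx":0,"dy":0,"dz":-0.0065,"ax":0,"ay":0,"az":0},{"fingers":-1,"dx":0,"dy":0,"dz":-0.0065,"ax":0,"ay":0,"az":0}]'
python3 - <<'E'
from h import *
p,r,s=cur();print(p,s['width'],s['ft_force'],s['moment'])
print(rel([527.6,236.8,39.5],tool(9.8,20)))
E
```

```text
t: 13.88
tool_pos: [529.6, 236.2, 48.2]
tcp_rot: [-0.542, 0.612, -0.355, -0.454]
ft_force: [0.2, -0.7, -1.1]
width: 20.9
t: 14.3
tool_pos: [528.9, 236.1, 41.4]
tcp_rot: [-0.541, 0.612, -0.355, -0.454]
ft_force: [-0.7, -0.1, -1.3]
width: 20.8
[528.87362369 236.06493507  41.42198151] 20.806726905598776 [-0.70888279 -0.06335039 -1.31274212] [-0.07492511  0.35074354  0.00363025]
(array([-0.0013,  0.0007, -0.0019]), array([ 0.09, -0.17, -0.06]))
```

```bash
python3 -m creep '[{"fingers":-1,"dx":0,"dy":0,"dz":-0.001,"ax":0,"ay":0,"az":0},{"fingers":-1,"dx":0,"dy":0,"dz":-0.002,"ax":0,"ay":0,"az":0},{"fingers":-1,"dx":0,"dy":0,"dz":-0.0022,"ax":0,"ay":0,"az":0},{"fingers":-1,"dx":0,"dy":0,"dz":-0.0022,"ax":0,"ay":0,"az":0}]'
python3 -m creep '[{"fingers":-0.3,"dx":0,"dy":0,"dz":0,"ax":0,"ay":0,"az":0},{"fingers":0,"dx":0,"dy":0,"dz":0,"ax":0,"ay":0,"az":0},{"fingers":0.5,"dx":0,"dy":0,"dz":0,"ax":0,"ay":0,"az":0},{"fingers":1,"dx":0,"dy":0,"dz":0,"ax":0,"ay":0,"az":0},{"fingers":1,"dx":0,"dy":0,"dz":0,"ax":0,"ay":0,"az":0},{"fingers":1,"dx":0,"dy":0,"dz":0,"ax":0,"ay":0,"az":0},{"fingers":1,"dx":0,"dy":0,"dz":0,"ax":0,"ay":0,"az":0},{"fingers":1,"dx":0,"dy":0,"dz":0,"ax":0,"ay":0,"az":0}]'
python3 - <<'E'
from h import *
p,r,s=cur();print(p,s['width'],s['ft_force'])
print(rel([480,228.6,75],tool(9.8,20)),rel([440,221.5,150],tool(9.8,20)))
E
```

```text
t: 14.63
tool_pos: [528.9, 236.2, 39.4]
tcp_rot: [-0.541, 0.612, -0.355, -0.454]
ft_force: [-1.2, -0.1, 0.1]
width: 21.0
t: 15.3
tool_pos: [528.9, 236.2, 39.4]
tcp_rot: [-0.541, 0.612, -0.355, -0.454]
ft_force: [-0.3, -0.2, -0.1]
width: 85.5
[528.91614981 236.18452646  39.42019359] 85.51555063697786 [-0.25040257 -0.1719221  -0.0792154 ]
(array([-0.0489, -0.0076,  0.0356]), array([ 0.08, -0.14, -0.07])) (array([-0.0889, -0.0147,  0.1106]), array([ 0.08, -0.14, -0.07]))
```

```bash
python3 -m creep '[{"fingers":1,"dx":-0.007,"dy":-0.001,"dz":0.005,"ax":0,"ay":0,"az":0},{"fingers":1,"dx":-0.018,"dy":-0.003,"dz":0.013,"ax":0,"ay":0,"az":0},{"fingers":1,"dx":-0.032,"dy":-0.005,"dz":0.023,"ax":0,"ay":0,"az":0},{"fingers":1,"dx":-0.049,"dy":-0.008,"dz":0.036,"ax":0,"ay":0,"az":0},{"fingers":1,"dx":-0.065,"dy":-0.01,"dz":0.06,"ax":0,"ay":0,"az":0},{"fingers":1,"dx":-0.08,"dy":-0.013,"dz":0.088,"ax":0,"ay":0,"az":0},{"fingers":1,"dx":-0.089,"dy":-0.015,"dz":0.11,"ax":0,"ay":0,"az":0},{"fingers":1,"dx":-0.089,"dy":-0.015,"dz":0.11,"ax":0,"ay":0,"az":0}]'
python3 - <<'E'
from h import *
np.set_printoptions(precision=1,suppress=True)
b,_=snap('wrist');a,_=snap('scene')
C=cloud('wrist');im=b.astype(int);x,y,z=np.moveaxis(C,-1,0)
m=(abs(x-545)<50)&(abs(y-238)<40)&(im[...,1]<85)&(z>42)&(z<62)
q=C[m];v=np.linalg.svd(q[:,:2]-q[:,:2].mean(0))[2][0]
print(len(q),q.mean(0),cv2.minAreaRect(q[:,:2].astype(np.float32)),'dir',np.degrees(np.arctan(v[1]/v[0])))
n=np.linalg.lstsq(np.c_[q[:,:2]-q[:,:2].mean(0),np.ones(len(q))],q[:,2],rcond=None)[0];print('slope',n)
cv2.imwrite('pics/l.png',np.vstack([cv2.resize(a,(640,480))[100:440],cv2.resize(b,(640,480))[200:460]]))
S=cloud('scene');z=S[...,2];P=S.reshape(-1,3)
k=(abs(P[:,2]-70)<5)&(abs(P[:,0]-629)<150)&(abs(P[:,1]+266)<150);print('box',cv2.minAreaRect(P[k][:,:2].astype(np.float32)))
print(cur()[0],cur()[2]['ft_force'])
E
```

```text
t: 15.97
tool_pos: [439.6, 221.6, 153.6]
tcp_rot: [-0.543, 0.613, -0.353, -0.453]
ft_force: [0.6, 0.2, 0.7]
width: 85.2
988 [538.4 236.9  50.5] ((543.8320922851562, 237.92141723632812), (53.990135192871094, 21.18102264404297), 9.271717071533203) dir 9.263274444283477
slope [ 0.1  0.  50.5]
box ((629.5098876953125, -265.64141845703125), (176.92587280273438, 194.99502563476562), 74.37202453613281)
[439.9 221.3 150.6] [-0.6  0.1 -0.6]
```

View pics/l.png

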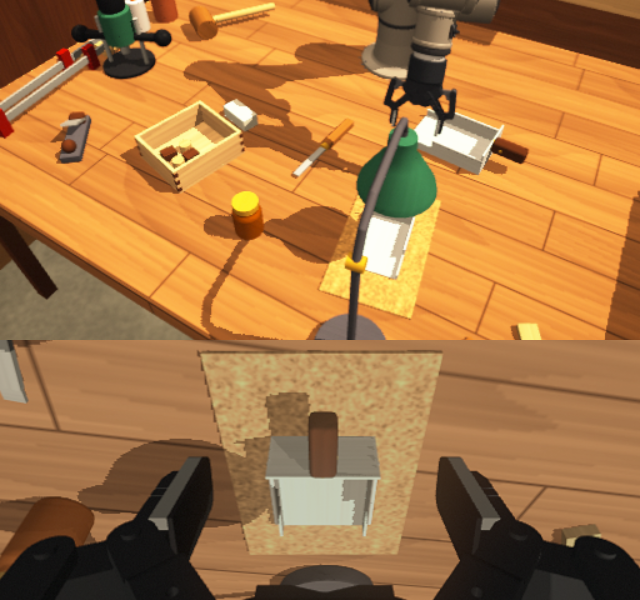

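The pan is empty on the mat and centred, with the handle towards the robot at (322,445). The blanks are in the box, and the jar, carton and chisel look untouched. I'll do one numeric flatness check, then hand in.

```bash
python3 - <<'E'
from h import *
np.set_printoptions(precision=4,suppress=True)
C=cloud('wrist');o=np.array([543.5,238]);a=np.radians(9.3);R2=np.array([[np.cos(a),np.sin(a)],[-np.sin(a),np.cos(a)]])
L=(C[...,:2]-o)@R2.T;z=C[...,2]
for n,m in(('floor',(L[...,0]>50)&(L[...,0]<160)&(abs(L[...,1])<35)&(z>-5)&(z<40)),('handle top',(L[...,0]>-22)&(L[...,0]<24)&(abs(L[...,1])<8)&(z>47)),('mat',(L[...,0]>-70)&(L[...,0]<-40)&(abs(L[...,1])<60))):
    k=L[m];print(n,m.sum(),z[m].mean(),np.linalg.lstsq(np.c_[k,np.ones(len(k))],z[m],rcond=None)[0] if m.sum()>9 else '')
y=np.radians(9.8);d=o-[633,255];print('pan in mat',d[0]*np.cos(y)+d[1]*np.sin(y),-d[0]*np.sin(y)+d[1]*np.cos(y))
S=cloud('side') if 0 else None
print(workorder.job_done())
E
```

```text
floor 1747 7.682433823903831 [-0.0018  0.0002  7.9056]
handle top 558 51.67176355805865 [-0.0002  0.0023 51.6717]
mat 3640 3.1150780987245366 [ 0.1905  0.0013 13.7291]
pan in mat -91.08756840009492 -1.5181840988594164
the job is handed in; nothing more can be done
None
```

The job is done and handed in at about 16 s. I gripped the pan's handle at a 20° lean, drew it out from under the lamp and swung it over the stock box. I tipped it to 50°, and all four blanks slid into the box. Then I put the empty pan back on the mat, let go and backed the arm off.

**Pan:** The last checks showed it flat, with floor and handle-top slopes of about 0.002 rad. The handle centre is at x = -91 mm, y = -2 mm in the mat frame, about 0.5° off the mat's line, with the lip away from the robot. I set it roughly 20 mm robot-ward of centre on purpose, so the hand kept clear of the lamp shade.

**Blanks and box:** All four blanks were seen in the box, and the box was within 1 mm of where it started.

**Bystanders and lamp:** The jar, carton and chisel looked unmoved in the picture; I did not re-measure them. Wrist forces showed no sign of touching the lamp.

**What did not go to plan:**
- My first try at a 40° lean ran into the wrist's joint limits, so I used 20° instead.
- One move command was refused before anything moved.
- A last fit on the strip of mat behind the pan gave a false slope of 0.19. I put this down to the fit strip catching something other than mat, because its average height was about right; I did not look into it further.

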